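# Fit the spice grinder's cup from behind the jars

### The arm

A 6-joint arm with a two-finger parallel gripper is mounted at the origin on the work surface; the furniture and walls round the work are solid. World frame = base frame: x ahead of the robot, y to its left, z up, the work surface at z = 0. Lengths are in m, angles in degrees, forces in N, time in s.
With the tool pointing down it reaches from about 0.3 to 0.75 m from the base axis. Payload 8.5 kg.
Tool frame: the origin (TCP) lies at the very end of the fingers, on their centre line; the grasp point (between the pads) lies 19 mm behind it (env.grasp_offset is the distance from the TCP to the grasp point, in m); y points along the fingers, z is the direction in which the jaws open and shut, and the axes are right-handed (so a half turn about y gives the same grasp; the last joint's range is limited). The gripper opens to 85 mm and grips with 20 to 120 N. Pads are 22 mm wide; open, the fingers measure 114 mm over their backs; the gripper's body (76 mm by 85 mm) begins 54 mm behind the grasp point. The pads swing forward as they close: fully open they stand 13 mm farther back than shut.
Start: joints at [-78.913, 21.807, 74.336, -0, 83.858, -12.336], TCP at [0.219, -0.505, 0.231] pointing down, gripper open.
Joint ranges: [-178.18, 178.18], [-50.72, 133.34], [12.68, 142.11], [-81.47, 261.47], [9.98, 163.14], [-165.26, 165.26]. Speed limits (degrees/s): [136.94, 136.94, 180, 180, 180, 180].

### API

Orientations are given as a 3x3 rotation matrix whose columns are the frame's x, y, z axes.
In Python, from rig import env gives the robot as it stands. The module is installed in compiled form; this text tells all that it offers.
- The arm moves only by the shell command python3 -m pendant 'ROWS' [FORCE]. ROWS is JSON, a list of rows, each a list of 3 entries, a list of its own where there are three numbers: the shift along the world's x, y, z as a fraction of full scale, then the turn about the world's z as a fraction of full scale, then the opening, from 0 (shut) to 1 (fully open). A call has 1 to 12 rows; each row shifts and turns the commanded pose from where the row before left it; what a row does not reach is not made up. Full scale, the value 1, is 30 mm for a shift and 5 degrees for a turn. A row lasts 1/12 s, in which the tool goes at most 41.7 mm and 7.16 degrees, less where a joint would pass 70% of its speed; a pose out of reach is approached as far as the arm can. A call with a number of a shift or a turn outside -1 to 1 is refused whole. A call with a gripper value outside its range is refused whole. The fingers move at their own pace and stop on an object; FORCE is the grip in N (left out, the last holds). Time passes only in rows, so rows that do not move let the fingers close. It gives the time, the measured TCP pose, the force and the opening at its end, in the units of the state.
- env.observe(): the state, without advancing time (a new reading comes with each control period).
- env.get_image(name): name is "scene" or "top" or "wrist"; returns (picture, depth): 420x560x3 uint8, red, green, blue; 420x560 float32, m along the optical axis (not along the pixel's ray), 0 where there is no reading.
- env.camera_model(name): a dict with "camera_matrix" (3x3 intrinsics, pixels), "R" (3x3) and "t" (3): a world point X has camera coordinates R X + t; the wrist camera has in their place "tool_from_camera" (4x4, takes a point from camera to tool coordinates, whose origin is the TCP and whose axes are the tool frame's). Camera axes: x right, y down, z forward; pixel columns grow to the right and rows downward; lengths in m; the calibration is good to about 2 mm. A picture is of the moment at which its call begins: read the wrist's pose just before it. camera_model takes no time and is no camera call.
- env.close_job(): hands the job in, once; it reports no verdict.
The state is a dict: "time_s": time; "q": joint angles; "qvel": joint speeds; "joint_efforts": joint torques, N m; "position": TCP position; "tool_rot": TCP orientation; "ft_force": force on the tool from outside, world axes, zero at the start; "wrist_torque": the same for the moment, N m; "grip_width": finger opening in m.
Only numpy, scipy, OpenCV 4.12 (cv2) and the standard library are available. Lean on these libraries where they do the work, as an engineer would, in place of code of your own. Each camera call takes 0.05 s, during which the arm holds its last target.

### The job

Get the spice grinder ready: its steel cup is hemmed in at the back of the spice tray, so first stand the two jars in front of it upright on the chopping board and let go of them. Then lift the cup out, seat it in the grinder, put its frosted hood over it and twist it clockwise until it is locked, with its grip bar pointing to the push button. At the end the jars must stand upright in the tray again, each just where it stood before, with the small jam jar left in its place and nothing knocked over on the way.

Things in the scene. Friction and masses are not known exactly. Their poses are not given: they have to be found in the camera images.
- tray: Open wooden tray, 160 (x) x 284 (y) mm, fixed; floor 6 mm, rim 24 mm high, 8 thick. Origin: centre of underside. Front row, in its frame: three spice jars at x -30, y -80, 0, 80 mm, in any order. Back row: the cup and a jam jar at x 14, y -40 and 40, either way round. Each back place has two front jars close before it (60 mm between axes); the third jar, 128 mm from the cup, is not in the way.
- jar_slim: Spice jar, the slimmest: 40 mm across, 105 mm high, with a deep black cap of the same width as the body. Origin: centre of the underside, z up. 0.11 kg.
- jar_wide: Spice jar, the tallest: 45 mm across, 108 mm high, with a deep red ribbed cap 45 mm across over the top 20 mm. Origin: centre of the underside, z up. 0.11 kg.
- jar_flip: Spice jar, the shortest of the three: 45 mm across, 100 mm high, with a tan cap 44 mm across over the top 20 mm. Origin: centre of the underside, z up. 0.11 kg.
- jam_jar: Small squat jam jar with a gold lid, 51 mm across, 70 mm high, beside the cup in the back row of the tray; it stays where it is. Origin: centre of the underside.
- cup: The grinder's steel grinding cup: round, open at the top with a blade inside, 58 mm across outside, 44 mm high, wall 3 mm, foot tapered to 48 mm. 0.12 kg. Origin: centre of the underside, z up. Its turn about z does not matter.
- grinder: Motor base of the spice grinder, fixed, white, round, 113 mm wide: flat shoulder at 60 mm height, on it a grey collar, 77 mm wide, up to 76 mm. The well in the collar, 67 mm wide, its floor at 64 mm, takes the cup. Two lugs outside the collar (20 mm wide, out to 44.5 mm from the axis, 69 to 74 mm high) lie on its +x and -x axes; a steel push button on its side on -x. Origin: centre of underside.
- hood: Round frosted hood, 102 mm wide, mouth down on the worktop. Grip bar on top along its x, 58 x 12 mm, 62 to 88 mm high; two lugs in the mouth under its ends. Origin: centre of mouth. 0.14 kg. Goes on the shoulder (3.5 mm play) with the bar 40 to 120 deg counter-clockwise (from above) of the grinder's x axis; then turns freely clockwise till the bar lies along that axis; ribs stop it a few deg past.
- board: Plain wooden chopping board, 160 (x) x 250 (y) mm, 16 mm thick, lying flat, fixed, empty; a 20 mm hanging hole near one corner (x = 55, y = 103 mm in its frame). Origin: centre of the underside.
Things that resemble listed ones, but are neither listed nor needed, are in the scene too. Of the things shaped like the cup, the steel one is meant.

How it is judged (in metres and radians):
On the way, in this order (a step that is already met when the one before it is completed fails the run):
1. the two jars in front of the cup stand upright on the board, released, while the cup is still in its place (distance of cup from where it was at the start of the episode below 0.015 m and horizontal distance between each of jar_slim, jar_wide, jar_flip and cup above 0.09 m and angle between each of jar_slim, jar_wide, jar_flip's own z axis and vertical below 0.15 rad and contact force between the fingers and jar_slim below 0.1 N and ((x of jar_slim in the frame of board between -0.08 and 0.08 m and y of jar_slim in the frame of board between -0.125 and 0.125 m and z of jar_slim in the frame of board between 0.01 and 0.022 m) or distance of jar_slim from where it was at the start of the episode below 0.015 m) and linear speed of each of jar_slim, jar_wide, jar_flip below 0.03 m/s and angular speed of each of jar_slim, jar_wide, jar_flip below 0.3 rad/s and contact force between the fingers and jar_wide below 0.1 N and ((x of jar_wide in the frame of board between -0.08 and 0.08 m and y of jar_wide in the frame of board between -0.125 and 0.125 m and z of jar_wide in the frame of board between 0.01 and 0.022 m) or distance of jar_wide from where it was at the start of the episode below 0.015 m) and contact force between the fingers and jar_flip below 0.1 N and ((x of jar_flip in the frame of board between -0.08 and 0.08 m and y of jar_flip in the frame of board between -0.125 and 0.125 m and z of jar_flip in the frame of board between 0.01 and 0.022 m) or distance of jar_flip from where it was at the start of the episode below 0.015 m)), for 0.2 s.
2. the cup is seated in the grinder's collar (horizontal distance between cup and grinder below 0.008 m and z of cup in the frame of grinder between 0.06 and 0.068 m and angle between cup's own z axis and vertical below 0.1 rad), for 0.2 s.
3. the hood is down over the cup and twisted home (horizontal distance between hood and grinder below 0.007 m and z of hood in the frame of grinder between 0.056 and 0.063 m and angle between hood's own z axis and vertical below 0.08 rad and angle between the x axis of hood and the x axis of grinder, either way round below 0.22 rad), for 0.2 s.
At the end, for the whole second after the job is handed in: Cup upright in the grinder's well (axis within 8 mm, depth 4 mm); hood down on the shoulder (3 mm, axis 7 mm), bar within 0.22 rad of the line to the push button; the three spice jars and the jam jar upright, each within 15 mm of where it stood at the start; all released and at rest (all of step 2 and all of step 3 and linear speed of each of cup, hood, jar_slim, jar_wide, jar_flip, jam_jar below 0.03 m/s and angular speed of each of cup, hood, jar_slim, jar_wide, jar_flip, jam_jar below 0.3 rad/s and distance of each of jar_slim, jar_wide, jar_flip, jam_jar from where it was at the start of the episode below 0.015 m and angle between each of jar_slim, jar_wide, jar_flip, jam_jar's own z axis and vertical below 0.1 rad); the robot touches nothing.
It fails at once if a jar in the tray, the cup or the hood is knocked over (angle between any of jar_slim, jar_wide, jar_flip, jam_jar, cup, hood's own z axis and vertical above 0.8 rad).
It fails at once if the jam jar is pushed out of its place (distance of jam_jar from where it was at the start of the episode above 0.03 m).
It also fails if it takes over 147 s, if anything falls off the work surface, if the arm or the gripper's body presses on something with over 40 N, if the wrist force passes 120 N, or if a joint passes its speed limit or range.

## Working session

There is one attempt and no reset: what is moved stays moved. The work goes in short steps, Python scripts to look and compute and a shell command to move; the robot and the scene stay as the last step left them, time stands still between calls to the robot, and variables do not carry over. Pictures are saved under pics/ and viewed, and the job is handed in when it is done.

```bash
mkdir -p pics
python3 - <<'E'
from rig import env
import cv2,numpy as np
s=env.observe()
for k,v in s.items(): print(k,np.round(v,4).tolist())
for n in ["scene","top","wrist"]:
    im,d=env.get_image(n); cv2.imwrite(f'pics/{n}0.png',im[:,:,::-1]); np.save(f'pics/{n}0_d.npy',d); np.save(f'pics/{n}0.npy',im)
    print(n,env.camera_model(n))
E
```

```text
time_s 0.0
q [-78.914, 21.839, 74.3839, -0.0014, 83.859, -12.3361]
qvel [-0.0707, 0.0712, 0.1051, 0.0173, 0.0173, 0.1274]
joint_efforts [-0.0018, -44.8463, -23.128, -0.0002, 0.0048, -0.0]
position [0.2186, -0.5044, 0.2307]
tool_rot [[-0.9176, -0.0003, 0.3975], [-0.3975, 0.0014, -0.9176], [-0.0003, -1.0, -0.0014]]
ft_force [0.2951, 0.1339, -0.1465]
wrist_torque [-0.0018, 0.0372, -0.023]
grip_width 0.0853
scene {'camera_matrix': array([[387.73287449,   0.        , 275.83120115],
       [  0.        , 387.73287449, 214.86258709],
       [  0.        ,   0.        ,   1.        ]]), 'R': array([[-0.88380556, -0.46782315,  0.00540691],
       [-0.3577211 ,  0.66826346, -0.65227262],
       [ 0.30153498, -0.57841633, -0.75796517]]), 't': array([0.4661306 , 0.22641031, 0.89496506])}
top {'camera_matrix': array([[464.19043609,   0.        , 278.88665854],
       [  0.        , 464.19043609, 215.76837178],
       [  0.        ,   0.        ,   1.        ]]), 'R': array([[-0.01006791, -0.999906  , -0.00930786],
       [-0.99325473,  0.01107537, -0.11542258],
       [ 0.11551482,  0.00808301, -0.99327287]]), 't': array([-0.00518328,  0.50703337,  1.34454143])}
wrist {'camera_matrix': array([[297.19186185,   0.        , 278.21216824],
       [  0.        , 297.19186185, 210.96401056],
       [  0.        ,   0.        ,   1.        ]]), 'tool_from_camera': array([[-8.65415375e-05,  9.52541109e-01,  3.04409967e-01,
        -7.87048167e-02],
       [-2.43015858e-04, -3.04409979e-01,  9.52541078e-01,
        -1.42205563e-01],
       [ 9.99999967e-01,  8.45792030e-06,  2.57826702e-04,
         2.87326621e-04],
       [ 0.00000000e+00,  0.00000000e+00,  0.00000000e+00,
         1.00000000e+00]])}
```

View pics/scene0.png

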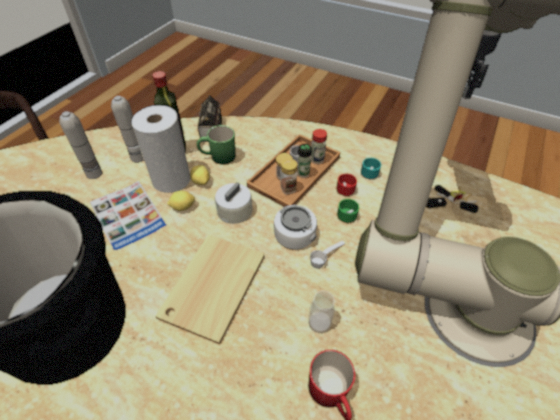

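View pics/top0.png

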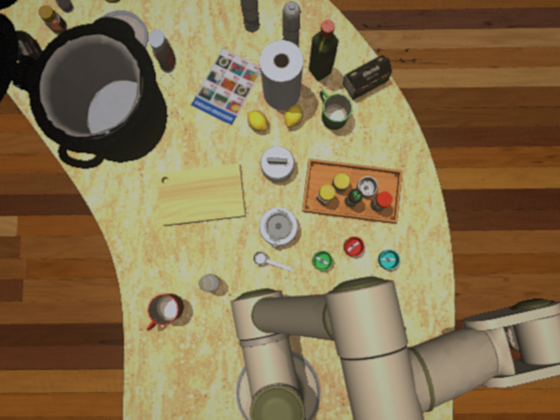

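View pics/wrist0.png

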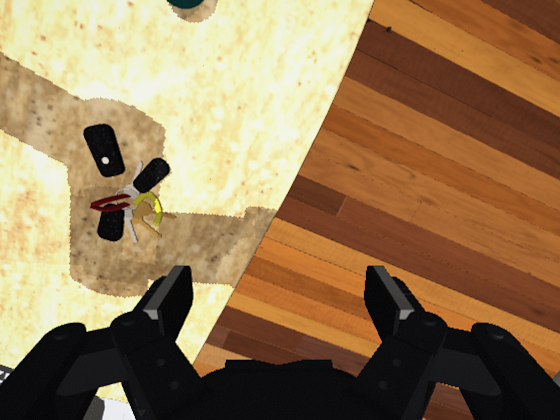

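Run:
```python
import cv2,numpy as np
im=cv2.imread('pics/top0.png'); c=im[135:285,240:410]
cv2.imwrite('pics/top0c.png',cv2.resize(c,None,fx=4.7,fy=4,interpolation=cv2.INTER_CUBIC)[:600,:800])
c=im[135:255,290:410]; cv2.imwrite('pics/top0d.png',cv2.resize(c,None,fx=5,fy=5,interpolation=cv2.INTER_CUBIC))
im=cv2.imread('pics/scene0.png'); c=im[120:250,200:390]
cv2.imwrite('pics/scene0c.png',cv2.resize(c,None,fx=4.2,fy=4.2,interpolation=cv2.INTER_CUBIC))
```

```text
(no output)
```

View pics/top0d.png

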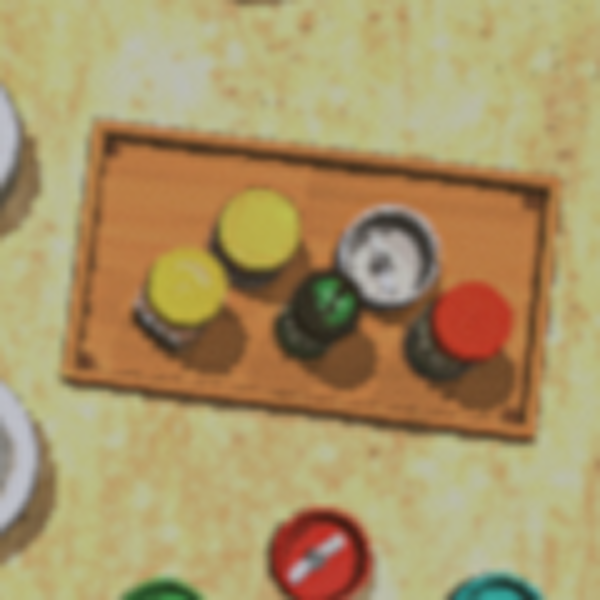

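View pics/scene0c.png

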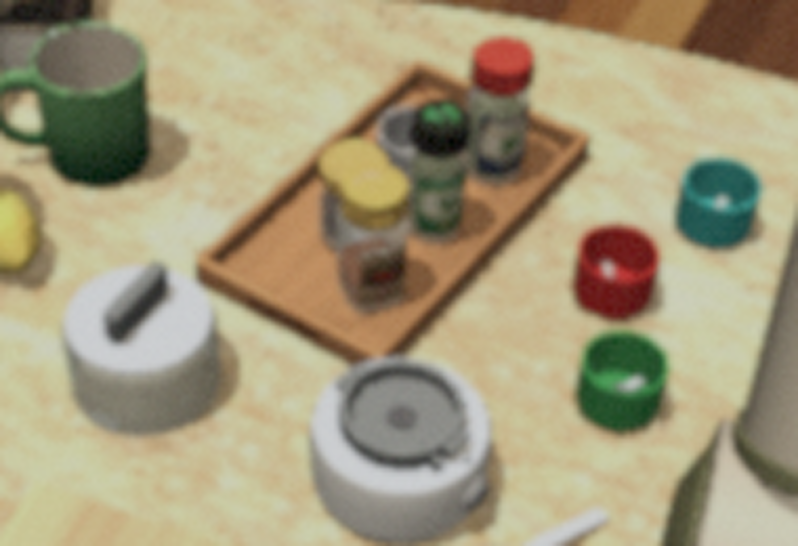

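```bash
cat > h.py <<'E'
import numpy as np,cv2
from rig import env
def cloud(name,im=None,d=None,st=None):
    m=env.camera_model(name)
    if d is None:
        st=env.observe(); im,d=env.get_image(name)
    K=m['camera_matrix']; H,W=d.shape
    u,v=np.meshgrid(np.arange(W),np.arange(H))
    P=np.stack([(u-K[0,2])/K[0,0]*d,(v-K[1,2])/K[1,1]*d,d],-1)
    if name=='wrist':
        T=m['tool_from_camera']; P=P@T[:3,:3].T+T[:3,3]
        P=P@np.array(st['tool_rot']).T+np.array(st['position'])
    else: P=(P-m['t'])@m['R']
    P[d<=0]=np.nan
    return im,d,P
def circ(x,y):
    A=np.c_[2*x,2*y,np.ones_like(x)]; s=np.linalg.lstsq(A,x*x+y*y,rcond=None)[0]
    return s[0],s[1],np.sqrt(s[2]+s[0]**2+s[1]**2)
def proj(name,X,st=None):
    m=env.camera_model(name); X=np.atleast_2d(X)
    if name=='wrist':
        T=m['tool_from_camera']; P=(X-np.array(st['position']))@np.array(st['tool_rot']); P=(P-T[:3,3])@T[:3,:3]
    else: P=X@m['R'].T+m['t']
    p=P@m['camera_matrix'].T; return p[:,:2]/p[:,2:]
E
python3 - <<'E'
from h import *
im=np.load('pics/top0.npy'); d=np.load('pics/top0_d.npy')
im,d,P=cloud('top',im,d)
for n,(u,v) in dict(flip=(327,192),jam=(342,181),slim=(356,196),wide=(384,200),cupfloor=(367,187),hoodbar=(277,161),hoodtop=(272,170),grfloor=(279,227),gshoulder=(279,244),board=(201,194),tray=(320,210),table=(300,290),gcup=(322,261),rcup=(354,246)).items(): print(n,np.round(P[v,u],4))
# regions: object tops above height, cluster
def blob(u0,v0,u1,v1,z0,z1):
    s=np.zeros(d.shape,bool); s[v0:v1,u0:u1]=1
    s&=(P[...,2]>z0)&(P[...,2]<z1)
    return P[s]
from scipy.ndimage import label
for n,b in dict(hood=(255,140,300,190,.045,.1),hoodbar=(255,140,300,190,.075,.1),collar=(255,200,305,250,.07,.085),grinder=(255,200,305,250,.055,.085),flip=(315,180,337,204,.09,.12),jam=(333,172,352,192,.065,.085),slim=(345,186,364,208,.1,.13),wide=(374,190,395,210,.1,.13),cup=(356,174,380,196,.04,.06),board=(150,150,250,235,.01,.03)).items():
    q=blob(*b); mn,mx=np.percentile(q,2,0),np.percentile(q,98,0)
    print(n,len(q),'mid',np.round((mn+mx)/2,4),'ext',np.round(mx-mn,4), 'mean',np.round(q.mean(0),4))
    if n in('board','hoodbar'): print(cv2.minAreaRect(q[:,:2].astype(np.float32)*1000))
s=np.zeros(d.shape,bool); s[150:235,295:410]=1
s&=(P[...,2]>.015)&(P[...,2]<.03); q=P[s]; print('tray',cv2.minAreaRect(q[:,:2].astype(np.float32)*1000),len(q))
E
```

```text
flip [ 0.564  -0.1471  0.1045]
jam [ 0.6001 -0.1936  0.0772]
slim [ 0.5506 -0.227   0.1113]
wide [ 0.5368 -0.3022  0.1221]
cupfloor [ 0.5907 -0.2741  0.0267]
hoodbar [ 0.659  -0.0072  0.0862]
hoodtop [0.6391 0.0081 0.057 ]
grfloor [ 0.4704 -0.0108  0.0637]
gshoulder [ 0.4218 -0.0103  0.0585]
board [0.5765 0.2227 0.0193]
tray [ 0.5235 -0.1329  0.0238]
table [ 0.2881 -0.0706  0.0038]
gcup [ 0.3726 -0.1362  0.0178]
rcup [ 0.4159 -0.232   0.016 ]
hood 919 mid [ 0.6616 -0.0054  0.0701] ext [0.0899 0.0907 0.0417] mean [ 0.66   -0.0054  0.0647]
hoodbar 97 mid [ 0.6624 -0.0058  0.0849] ext [0.0117 0.0545 0.0182] mean [ 0.6621 -0.0064  0.0875]
((663.42138671875, -5.960662841796875), (55.10342025756836, 12.73642635345459), 85.89794158935547)
collar 206 mid [ 0.4752 -0.0068  0.0759] ext [0.085  0.0713 0.0113] mean [ 0.475  -0.0057  0.0763]
grinder 1125 mid [ 0.4747 -0.0078  0.0685] ext [0.0973 0.098  0.0237] mean [ 0.4745 -0.0071  0.0655]
flip 205 mid [ 0.5637 -0.1444  0.1041] ext [0.0399 0.0393 0.0193] mean [ 0.5632 -0.1449  0.1071]
jam 228 mid [ 0.6025 -0.1912  0.0756] ext [0.0432 0.045  0.014 ] mean [ 0.6023 -0.1908  0.0767]
slim 176 mid [ 0.5526 -0.2243  0.1094] ext [0.0361 0.0367 0.0154] mean [ 0.5528 -0.2238  0.1113]
wide 215 mid [ 0.5423 -0.3034  0.1119] ext [0.0412 0.0401 0.0173] mean [ 0.5417 -0.3025  0.1143]
cup 87 mid [ 0.5912 -0.2704  0.0487] ext [0.0558 0.0574 0.0159] mean [ 0.5945 -0.2739  0.0497]
board 4331 mid [0.5787 0.2261 0.0174] ext [0.1606 0.2407 0.0117] mean [0.5779 0.2252 0.0173]
((590.518310546875, 234.0079345703125), (308.0590515136719, 226.22427368164062), 85.61709594726562)
tray ((583.7621459960938, -229.27745056152344), (284.5458679199219, 162.15321350097656), 82.12098693847656) 969
```

```bash
python3 -m pendant '[[[0.9,0.7,0],-0.52,1],[[0.95,0.7,0],-0.52,1],[[0.95,0.7,0],-0.52,1],[[0.95,0.7,0],-0.52,1],[[0.95,0.7,0],-0.52,1],[[0.95,0.7,0],-0.52,1],[[0.95,0.7,0],-0.52,1],[[0.95,0.7,0],-0.52,1],[[0.95,0.7,0],-0.52,1],[[0.95,0.7,0],-0.52,1],[[0.95,0.7,0],-0.52,1],[[0.95,0.7,0],-0.52,1]]' 20; python3 -m pendant '[[[0,0,0],0,1],[[0,0,0],0,1]]'
python3 - <<'E'
from h import *
st=env.observe(); im,d,P=cloud('wrist'); cv2.imwrite('pics/w1.png',im[:,:,::-1]); np.savez('pics/w1.npz',im=im,d=d,P=P)
print(st['position'],st['tool_rot'],st['q'],st['grip_width'])
E
```

```text
time_s: 1.15
position: [0.5603, -0.2513, 0.2311]
tool_rot: [[-0.991, -0.0, -0.137], [0.137, 0.0, -0.991], [0.001, -1.0, -0.0]]
ft_force: [0.5, -1.0, -0.3]
grip_width: 0.0855
time_s: 1.32
position: [0.56, -0.2514, 0.2306]
tool_rot: [[-0.991, -0.001, -0.132], [0.132, 0.001, -0.991], [0.001, -1.0, -0.0]]
ft_force: [0.2, -0.8, -0.6]
grip_width: 0.0852
[ 0.55999815 -0.25135391  0.23059294] [[-9.91202559e-01 -9.02651654e-04 -1.32350563e-01]
 [ 1.32350127e-01  5.26223376e-04 -9.91202889e-01]
 [ 9.64356887e-04 -9.99999454e-01 -4.02127896e-04]] [-3.52064904e+01  2.84059111e+01  6.34719577e+01 -5.18413970e-03
  8.81817715e+01  6.23991098e+01] 0.08518989090065839
```

View pics/w1.png

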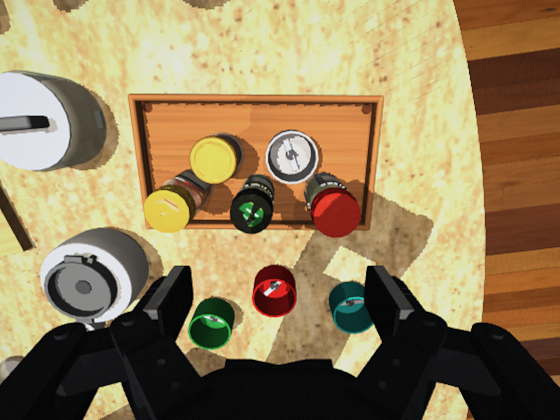

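The wrist view shows the tray with the steel cup at (292,157), the slim jar's black cap at (252,211), the wide jar's red cap at (335,213), the flip jar's tan cap at (170,210) and the jam lid at (215,160). Cup lookalikes are red (275,290), green (212,322) and teal (352,307). The steel cup is the one meant, so slim and wide are the blockers.

Run:
```python
from h import *
z=np.load('pics/w1.npz'); P=z['P']; im=z['im']
def blob(u0,v0,u1,v1,z0,z1):
    s=np.zeros(P.shape[:2],bool); s[v0:v1,u0:u1]=1
    s&=(P[...,2]>z0)&(P[...,2]<z1); return s
for n,b in dict(flip=(135,170,205,240,.1,.113),jam=(180,130,245,190,.07,.083),slim=(225,180,280,240,.105,.118),wide=(300,180,370,245,.108,.121),cup=(260,125,325,190,.046,.06),board=(0,180,40,260,.01,.03)).items():
    s=blob(*b).astype(np.uint8); k,l,stt,c=cv2.connectedComponentsWithStats(s); i=1+np.argmax(stt[1:,4]); q=P[l==i]
    cs,_=cv2.findContours((l==i).astype(np.uint8),cv2.RETR_EXTERNAL,cv2.CHAIN_APPROX_NONE); c=max(cs,key=len)[:,0]
    e=P[c[:,1],c[:,0]]; cx=circ(e[:,0],e[:,1])
    mn,mx=np.percentile(q,1,0),np.percentile(q,99,0)
    print(n,len(q),'circ',np.round(cx,4),'mid',np.round((mn+mx)/2,4),'zmed',np.round(np.median(q[:,2]),4))
s=blob(120,85,400,240,.017,.03); q=P[s]; print('tray',cv2.minAreaRect(q[:,:2].astype(np.float32)*1000),len(q), np.median(q[:,2]))
q=P[blob(230,40,330,80,-.05,.05)];print('table z',np.median(q[:,2]))
```

```text
flip 1654 circ [ 0.5672 -0.1457  0.0213] mid [ 0.5676 -0.1461  0.1041] zmed 0.106
jam 1823 circ [ 0.6053 -0.1916  0.0235] mid [ 0.6054 -0.1918  0.0744] zmed 0.0751
slim 1382 circ [ 0.5561 -0.2247  0.0194] mid [ 0.5564 -0.2248  0.1091] zmed 0.1103
wide 1727 circ [ 0.545  -0.3035  0.0215] mid [ 0.5454 -0.3034  0.1119] zmed 0.1133
cup 482 circ [ 0.594  -0.2703  0.0281] mid [ 0.594  -0.2705  0.0486] zmed 0.0492
board 778 circ [0.5432 0.1105 0.0252] mid [0.5447 0.1094 0.0136] zmed 0.015
tray ((580.5009765625, -210.0946807861328), (320.64935302734375, 176.02630615234375), 82.43086242675781) 5196 0.02275744966743755
table z -0.0005968699269487954
```

```bash
python3 -m pendant '[[[-0.27,-0.87,0],0,0.8],[[-0.27,-0.87,0],0,0.8],[[0,0,-0.9],0,0.8],[[0,0,-0.9],0,0.8],[[0,0,0],0,0.8],[[0,0,0],0,0.8]]' 30
python3 - <<'E'
from h import *
im,d=env.get_image('wrist'); cv2.imwrite('pics/w2.png',im[:,:,::-1])
E
```

```text
time_s: 1.87
position: [0.5418, -0.3054, 0.177]
tool_rot: [[-0.991, -0.002, -0.137], [0.137, 0.002, -0.991], [0.002, -1.0, -0.001]]
ft_force: [0.0, 0.0, 0.6]
grip_width: 0.0685
```

View pics/w2.png

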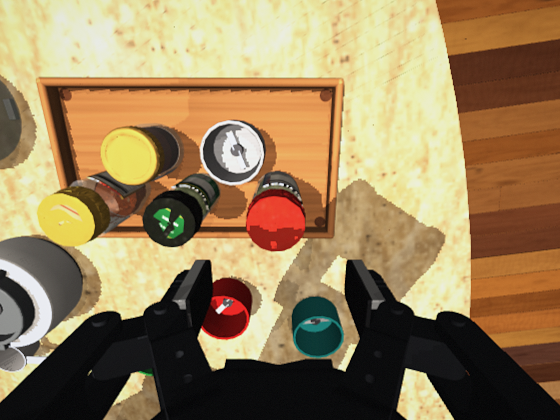

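The red cap at (276,218) sits centred between the fingers (midline x≈279). I'll descend and grip.

```bash
python3 -m pendant '[[[0.07,0,-0.9],0,0.8],[[0,0,-0.95],0,0.8],[[0,0,-0.95],0,0.8],[[0,0,-0.9],0,0.8],[[0,0,0],0,0.8],[[0,0,0],0,0.8]]' 30; python3 -m pendant '[[[0,0,0],0,0.4],[[0,0,0],0,0.4],[[0,0,0],0,0.4],[[0,0,0],0,0.4],[[0,0,0],0,0.4],[[0,0,0],0,0.4]]' 30
```

```text
time_s: 2.42
position: [0.5454, -0.3053, 0.0676]
tool_rot: [[-0.991, 0.0, -0.135], [0.135, -0.001, -0.991], [-0.001, -1.0, 0.0]]
ft_force: [0.6, -0.0, 0.5]
grip_width: 0.0684
time_s: 2.92
position: [0.5461, -0.3055, 0.0691]
tool_rot: [[-0.991, 0.004, -0.135], [0.135, -0.003, -0.991], [-0.004, -1.0, 0.002]]
ft_force: [0.3, 1.4, 6.5]
grip_width: 0.0441
```

```bash
python3 -m pendant '[[[0,0,0.4],0,0.4],[[0,0,0.9],0,0.4],[[0,0,0.9],0,0.4],[[0,0,0.9],0,0.4],[[0,0,0.9],0,0.4],[[0,0,0.5],0,0.4],[[0.06,0.5,0],0,0.4],[[0.06,0.9,0],0,0.4],[[0.06,0.9,0],0,0.4],[[0.06,0.9,0],0,0.4],[[0.06,0.9,0],0,0.4],[[0.06,0.9,0],0,0.4]]'; python3 -m pendant '[[[0.06,0.9,0],0,0.4],[[0.06,0.9,0],0,0.4],[[0.06,0.9,0],0,0.4],[[0.06,0.9,0],0,0.4],[[0.06,0.9,0],0,0.4],[[0.06,0.9,0],0,0.4],[[0.06,0.9,0],0,0.4],[[0.06,0.9,0],0,0.4],[[0.06,0.9,0],0,0.4],[[0.06,0.9,0],0,0.4],[[0.06,0.9,0],0,0.4],[[0.06,0.5,0],0,0.4]]' ; python3 -m pendant '[[[0,0,0],0,0.4],[[0,0,0],0,0.4]]'
```

```text
time_s: 3.92
position: [0.5554, -0.1526, 0.2013]
tool_rot: [[-0.991, -0.0, -0.135], [0.135, 0.0, -0.991], [0.0, -1.0, -0.0]]
ft_force: [0.8, -0.2, -1.2]
grip_width: 0.0444
time_s: 4.92
position: [0.5763, 0.1605, 0.2012]
tool_rot: [[-0.991, -0.0, -0.133], [0.133, 0.001, -0.991], [0.001, -1.0, -0.001]]
ft_force: [-0.5, -0.8, 0.0]
grip_width: 0.0441
time_s: 5.08
position: [0.5767, 0.1581, 0.2011]
tool_rot: [[-0.991, -0.0, -0.134], [0.134, -0.0, -0.991], [0.0, -1.0, 0.0]]
ft_force: [0.2, -1.2, -1.4]
grip_width: 0.0438
```

Run:
```python
from h import *
im,d,P=cloud('top'); cv2.imwrite('pics/t3.png',im[:,:,::-1])
s=(P[...,2]>.01)&(P[...,2]<.025); s[:,:150]=0; s[:,250:]=0; s[:150]=0; s[240:]=0
k,l,stt,c=cv2.connectedComponentsWithStats(s.astype(np.uint8)); i=1+np.argmax(stt[1:,4]); q=P[l==i]; print(cv2.minAreaRect(q[:,:2].astype(np.float32)*1000))
im,d=env.get_image('wrist'); cv2.imwrite('pics/w3.png',im[:,:,::-1])
```

```text
((589.7990112304688, 122.59611511230469), (160.6866912841797, 42.75570297241211), 5.69356632232666)
```

View pics/w3.png

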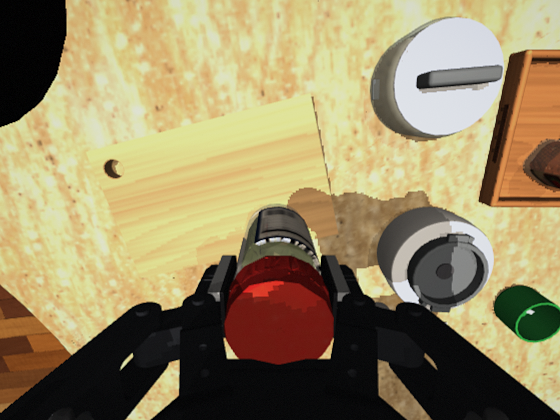

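View pics/t3.png

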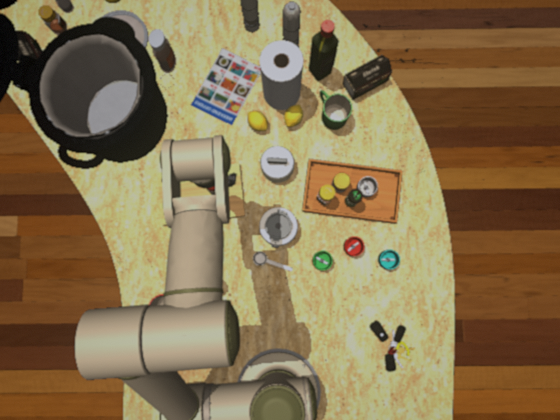

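```bash
python3 -m pendant '[[[0,0,-0.95],0,0.4],[[0,0,-0.95],0,0.4],[[0,0,-0.95],0,0.4],[[0,0,-0.85],0,0.4],[[0,0,-0.15],0,0.4],[[0,0,-0.1],0,0.4],[[0,0,0],0,0.4]]'; python3 -m pendant '[[[0,0,-0.05],0,0.4],[[0,0,0],0,0.4],[[0,0,0],0,0.4]]'
```

```text
time_s: 5.77
position: [0.5779, 0.1566, 0.0836]
tool_rot: [[-0.991, 0.001, -0.136], [0.136, 0.0, -0.991], [-0.001, -1.0, -0.0]]
ft_force: [-0.3, -1.2, -1.1]
grip_width: 0.0442
time_s: 6.02
position: [0.5779, 0.1571, 0.0824]
tool_rot: [[-0.991, 0.002, -0.135], [0.135, 0.0, -0.991], [-0.002, -1.0, -0.0]]
ft_force: [0.5, 0.5, -0.7]
grip_width: 0.0444
```

```bash
python3 -m pendant '[[[0,0,-0.05],0,0.4],[[0,0,0],0,0.4],[[0,0,0],0,0.4]]';python3 -m pendant '[[[0,0,-0.05],0,0.4],[[0,0,0],0,0.4],[[0,0,0],0,0.4]]'
```

```text
time_s: 6.27
position: [0.5774, 0.1572, 0.08]
tool_rot: [[-0.991, 0.0, -0.135], [0.135, 0.0, -0.991], [-0.0, -1.0, -0.0]]
ft_force: [0.5, -0.2, -1.4]
grip_width: 0.0436
time_s: 6.52
position: [0.5778, 0.1572, 0.0791]
tool_rot: [[-0.991, 0.001, -0.135], [0.135, 0.0, -0.991], [-0.001, -1.0, -0.0]]
ft_force: [-1.7, 0.5, 5.1]
grip_width: 0.0438
```

```bash
python3 -m pendant '[[[0,0,0],0,0.8],[[0,0,0],0,0.8],[[0,0,0],0,0.8],[[0,0,0.3],0,0.8],[[0,0,1],0,0.8],[[0,0,1],0,0.8],[[0,0,1],0,0.8],[[0,0,0.7],0,0.8],[[-0.05,-0.7,0],0,0.8],[[-0.06,-1,0],0,0.8],[[-0.06,-1,0],0,0.8],[[-0.06,-1,0],0,0.8]]'; python3 -m pendant '[[[-0.06,-1,0],0,0.75],[[-0.06,-1,0],0,0.75],[[-0.06,-1,0],0,0.75],[[-0.06,-1,0],0,0.75],[[-0.06,-1,0],0,0.75],[[-0.06,-1,0],0,0.75],[[-0.06,-1,0],0,0.75],[[-0.06,-1,0],0,0.75],[[-0.06,-1,0],0,0.75],[[0,0,-0.8],0,0.75],[[0,0,0],0,0.75]]'
python3 - <<'E'
from h import *
im,d=env.get_image('wrist'); cv2.imwrite('pics/w4.png',im[:,:,::-1])
im,d=env.get_image('scene'); cv2.imwrite('pics/s4.png',im[:,:,::-1])
E
```

```text
time_s: 7.52
position: [0.5702, 0.0451, 0.1991]
tool_rot: [[-0.991, 0.001, -0.135], [0.135, -0.0, -0.991], [-0.001, -1.0, 0.0]]
ft_force: [0.3, -0.7, 0.4]
grip_width: 0.0684
time_s: 8.43
position: [0.5528, -0.2246, 0.1714]
tool_rot: [[-0.99, -0.005, -0.138], [0.138, 0.003, -0.99], [0.005, -1.0, -0.002]]
ft_force: [-0.2, 1.4, -0.6]
grip_width: 0.0637
```

View pics/w4.png

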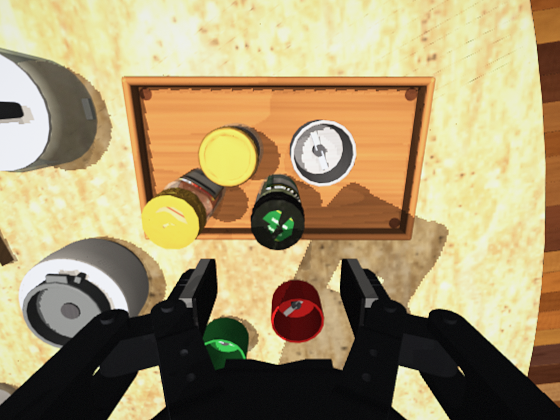

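View pics/s4.png

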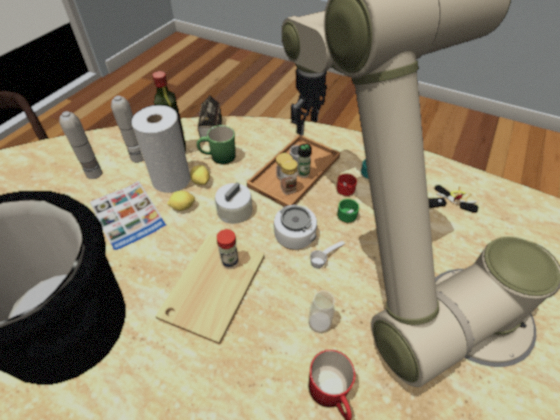

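Wide stands upright on the board (scene 228,248). The slim jar's cap at (278,222) is centred in the jaws, so I'll descend and grip it.

```bash
python3 -m pendant '[[[0.05,0,-0.9],0,0.75],[[0,0,-0.95],0,0.75],[[0,0,-0.95],0,0.75],[[0,0,-0.6],0,0.75],[[0,0,0],0,0.75],[[0,0,0],0,0.75]]' 30; python3 -m pendant '[[[0,0,0],0,0.35],[[0,0,0],0,0.35],[[0,0,0],0,0.35],[[0,0,0],0,0.35],[[0,0,0],0,0.35],[[0,0,0],0,0.35]]' 30
```

```text
time_s: 9.03
position: [0.5564, -0.2232, 0.0734]
tool_rot: [[-0.991, 0.0, -0.134], [0.134, -0.0, -0.991], [-0.0, -1.0, 0.0]]
ft_force: [1.1, -0.1, 0.4]
grip_width: 0.0637
time_s: 9.53
position: [0.5567, -0.2243, 0.0745]
tool_rot: [[-0.991, 0.003, -0.135], [0.135, -0.002, -0.991], [-0.004, -1.0, 0.001]]
ft_force: [-1.1, 0.9, 7.2]
grip_width: 0.0398
```

```bash
python3 -m pendant '[[[0,0,0.4],0,0.35],[[0,0,0.9],0,0.35],[[0,0,1],0,0.35],[[0,0,1],0,0.35],[[0,0,1],0,0.35],[[0,0,0.7],0,0.35],[[0.04,0.5,0],0,0.35],[[0.04,0.95,0],0,0.35],[[0.04,0.95,0],0,0.35],[[0.04,0.95,0],0,0.35],[[0.04,0.95,0],0,0.35],[[0.04,0.95,0],0,0.35]]'; python3 -m pendant '[[[0.04,0.95,0],0,0.35],[[0.04,0.95,0],0,0.35],[[0.04,0.95,0],0,0.35],[[0.04,0.95,0],0,0.35],[[0.04,0.95,0],0,0.35],[[0.04,0.95,0],0,0.35],[[0.04,0.95,0],0,0.35],[[0.04,0.95,0],0,0.35],[[0.04,0.95,0],0,0.35],[[0.04,0.95,0],0,0.35],[[0.04,0.95,0],0,0.35],[[0.04,0.75,0],0,0.35]]' ; python3 -m pendant '[[[0,0,0],0,0.35],[[0,0,-0.9],0,0.35],[[0,0,-0.95],0,0.35],[[0,0,-0.95],0,0.35],[[0,0,-0.95],0,0.35],[[0,0,0],0,0.35],[[0,0,0],0,0.35]]'
```

```text
time_s: 10.53
position: [0.5624, -0.0643, 0.222]
tool_rot: [[-0.991, -0.001, -0.135], [0.135, 0.0, -0.991], [0.001, -1.0, -0.0]]
ft_force: [0.4, -0.2, -2.0]
grip_width: 0.0401
time_s: 11.53
position: [0.5763, 0.2722, 0.2218]
tool_rot: [[-0.991, -0.001, -0.134], [0.134, 0.0, -0.991], [0.001, -1.0, -0.0]]
ft_force: [0.6, -0.6, -1.7]
grip_width: 0.0397
time_s: 12.12
position: [0.5767, 0.2693, 0.1092]
tool_rot: [[-0.991, -0.003, -0.135], [0.135, -0.001, -0.991], [0.003, -1.0, 0.001]]
ft_force: [0.0, 0.3, -0.5]
grip_width: 0.0399
```

```bash
python3 -m pendant '[[[0,0,-0.5],0,0.35],[[0,0,-0.2],0,0.35],[[0,0,-0.05],0,0.35],[[0,0,0],0,0.35],[[0,0,0],0,0.35]]'; python3 -m pendant '[[[0,0,-0.05],0,0.35],[[0,0,0],0,0.35],[[0,0,0],0,0.35]]'
```

```text
time_s: 12.53
position: [0.5779, 0.2697, 0.0886]
tool_rot: [[-0.991, 0.002, -0.135], [0.135, 0.0, -0.991], [-0.002, -1.0, -0.001]]
ft_force: [0.7, 0.3, -1.6]
grip_width: 0.0399
time_s: 12.78
position: [0.5775, 0.2697, 0.0861]
tool_rot: [[-0.991, 0.0, -0.135], [0.135, 0.0, -0.991], [-0.0, -1.0, -0.0]]
ft_force: [-0.2, 0.1, -1.0]
grip_width: 0.0395
```

```bash
python3 -m pendant '[[[0,0,-0.05],0,0.35],[[0,0,0],0,0.35],[[0,0,0],0,0.35]]'; python3 -m pendant '[[[0,0,-0.03],0,0.35],[[0,0,0],0,0.35],[[0,0,0],0,0.35]]'
```

```text
time_s: 13.03
position: [0.5776, 0.2697, 0.0846]
tool_rot: [[-0.991, 0.0, -0.135], [0.135, 0.0, -0.991], [-0.0, -1.0, -0.0]]
ft_force: [0.0, 0.5, 0.6]
grip_width: 0.0399
time_s: 13.28
position: [0.5777, 0.2697, 0.0845]
tool_rot: [[-0.991, 0.001, -0.135], [0.135, 0.0, -0.991], [-0.001, -1.0, -0.0]]
ft_force: [-2.7, -1.1, 7.1]
grip_width: 0.0397
```

```bash
python3 -m pendant '[[[0,0,0],0,0.75],[[0,0,0],0,0.75],[[0,0,0],0,0.75],[[0,0,0.3],0,0.75],[[0,0,1],0,0.75],[[0,0,1],0,0.75],[[0,0,1],0,0.75],[[0,0,0.6],0,0.75],[[0,-0.7,0],0.5,0.75],[[0.03,-1,0],1,0.75],[[0.03,-1,0],1,0.75],[[0.03,-1,0],1,0.75]]'; python3 -m pendant '[[[0.03,-1,0],1,0.88],[[0.03,-1,0],1,0.88],[[0.03,-1,0],1,0.88],[[0.03,-1,0],1,0.88],[[0.03,-1,0],1,0.88],[[0.03,-1,0],1,0.88],[[0.03,-1,0],1,0.88],[[0.03,-1,0],1,0.88],[[0.03,-1,0],1,0.88],[[0.03,-1,0],1,0.88],[[0.03,-1,0],1,0.88],[[0.03,-1,0],1,0.88]]'; python3 -m pendant '[[[0.03,-1,0],1,0.88],[[0.03,-1,0],1,0.88],[[0.03,-0.3,0],0.5,0.88],[[0,0,0],0,0.88],[[0,0,0],0,0.88]]'
python3 - <<'E'
from h import *
st=env.observe(); im,d,P=cloud('wrist'); cv2.imwrite('pics/w5.png',im[:,:,::-1]); np.savez('pics/w5.npz',im=im,d=d,P=P)
im,d=env.get_image('scene'); cv2.imwrite('pics/s5.png',im[:,:,::-1])
im,d,P=cloud('top'); cv2.imwrite('pics/t5.png',im[:,:,::-1]); np.savez('pics/t5.npz',im=im,d=d,P=P)
print(st['q'])
E
```

```text
time_s: 14.28
position: [0.5799, 0.1576, 0.2011]
tool_rot: [[-0.985, 0.001, 0.174], [-0.174, -0.0, -0.985], [-0.001, -1.0, 0.0]]
ft_force: [-0.7, -0.6, -0.7]
grip_width: 0.0644
time_s: 15.28
position: [0.5908, -0.2029, 0.2011]
tool_rot: [[-0.343, 0.0, 0.939], [-0.939, -0.0, -0.343], [0.0, -1.0, 0.0]]
ft_force: [1.1, 0.1, 0.3]
grip_width: 0.0751
time_s: 15.7
position: [0.5935, -0.2703, 0.2006]
tool_rot: [[-0.137, -0.0, 0.991], [-0.991, 0.0, -0.137], [-0.0, -1.0, -0.0]]
ft_force: [0.4, 0.9, 0.6]
grip_width: 0.075
[-3.48715406e+01  3.34689440e+01  5.93381403e+01  1.85861726e-02
  8.72088451e+01 -2.69707601e+01]
```

View pics/w5.png

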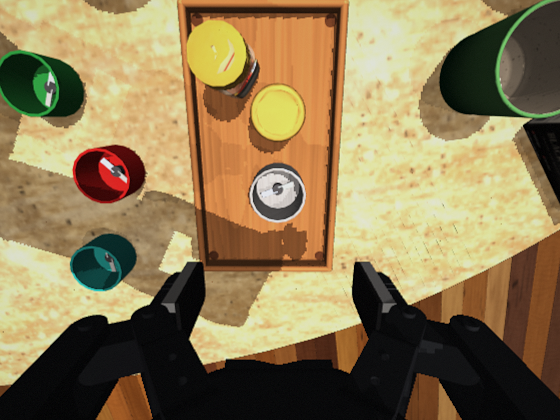

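View pics/s5.png

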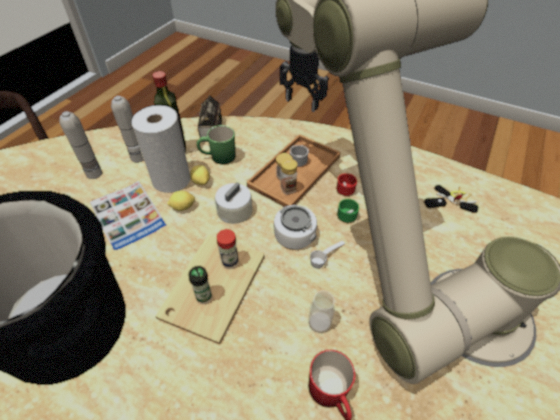

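View pics/t5.png

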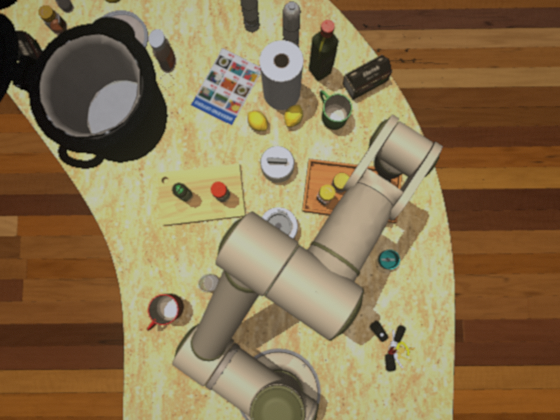

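Both jars stand on the board (top 181,190 and 219,190). The cup's rim at (277,192) is centred in the jaw line, and I'll refine its position along the jaws.

Run:
```python
from h import *
z=np.load('pics/w5.npz'); P=z['P']
s=np.zeros(P.shape[:2],bool); s[155:230,240:315]=1; s&=(P[...,2]>.044)&(P[...,2]<.056)
cs,_=cv2.findContours(s.astype(np.uint8),cv2.RETR_EXTERNAL,cv2.CHAIN_APPROX_NONE); c=max(cs,key=len)[:,0]
e=P[c[:,1],c[:,0]]; print(np.round(circ(e[:,0],e[:,1]),4)); q=P[s]; print(q.min(0),q.max(0),(q.min(0)+q.max(0))/2)
```

```text
[ 0.5938 -0.269   0.0283]
[ 0.56508027 -0.29780379  0.04400922] [ 0.62214297 -0.24042861  0.05162754] [ 0.59361162 -0.2691162   0.04781838]
```

```bash
python3 -m pendant '[[[0,0.03,-0.9],0,0.88],[[0,0,-1],0,0.88],[[0,0,-1],0,0.88],[[0,0,-1],0,0.88],[[0,0,-1],0,0.88],[[0,0,-0.9],0,0.88],[[0,0,-0.2],0,0.88],[[0,0,0],0,0.88],[[0,0,0],0,0.88]]' 30; python3 -m pendant '[[[0,0,0],0,0.55],[[0,0,0],0,0.55],[[0,0,0],0,0.55],[[0,0,0],0,0.55],[[0,0,0],0,0.55]]' 30
```

```text
time_s: 16.6
position: [0.5944, -0.2693, 0.0219]
tool_rot: [[-0.135, 0.001, 0.991], [-0.991, -0.001, -0.135], [0.001, -1.0, 0.002]]
ft_force: [-0.3, 0.2, 0.0]
grip_width: 0.0751
time_s: 17.02
position: [0.5945, -0.2698, 0.0229]
tool_rot: [[-0.135, 0.003, 0.991], [-0.991, -0.002, -0.135], [0.002, -1.0, 0.003]]
ft_force: [-1.0, 0.6, 5.4]
grip_width: 0.0558
```

```bash
python3 -m pendant '[[[0,0,0.4],0,0.55],[[0,0,1],0,0.55],[[0,0,1],0,0.55],[[0,0,1],0,0.55],[[0,0,1],0,0.55],[[0,0,0.6],0,0.55],[[-0.2,0.4,0],0,0.55],[[-0.4,0.8,0],0,0.55],[[-0.4,0.8,0],0,0.55],[[-0.4,0.8,0],0,0.55],[[-0.4,0.8,0],0,0.55],[[-0.4,0.8,0],0,0.55]]'; python3 -m pendant '[[[-0.4,0.8,0],0,0.55],[[-0.4,0.8,0],0,0.55],[[0,0,0],0,0.55],[[0,0,0],0,0.55],[[0,0,0],0,0.55]]'
python3 - <<'E'
from h import *
st=env.observe(); im,d,P=cloud('wrist'); cv2.imwrite('pics/w6.png',im[:,:,::-1]); np.savez('pics/w6.npz',im=im,d=d,P=P)
E
```

```text
time_s: 18.02
position: [0.5269, -0.1364, 0.172]
tool_rot: [[-0.136, 0.002, 0.991], [-0.991, -0.001, -0.136], [0.001, -1.0, 0.002]]
ft_force: [0.8, 0.7, -1.7]
grip_width: 0.0559
time_s: 18.43
position: [0.5042, -0.09, 0.1715]
tool_rot: [[-0.135, 0.002, 0.991], [-0.991, -0.001, -0.135], [0.001, -1.0, 0.002]]
ft_force: [0.4, -0.4, -2.2]
grip_width: 0.056
```

View pics/w6.png

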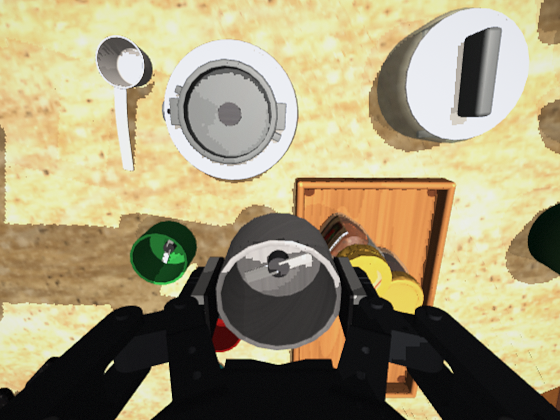

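Grinder collar is at (230,112) with lugs at (178,105) and (281,120). The button shows at (168,112), the hood bar at (479,72), and the cup hangs level in the jaws.

Run:
```python
from h import *
z=np.load('pics/w6.npz'); P=z['P']; im=z['im']
def cont(u0,v0,u1,v1,z0,z1):
    s=np.zeros(P.shape[:2],np.uint8); s[v0:v1,u0:u1]=1; s&=((P[...,2]>z0)&(P[...,2]<z1)).astype(np.uint8)
    cs,_=cv2.findContours(s,cv2.RETR_EXTERNAL,cv2.CHAIN_APPROX_NONE); c=max(cs,key=len)[:,0]; return P[c[:,1],c[:,0]],P[s>0]
for n,b in dict(shoulder=(160,30,305,190,.053,.085),collar=(160,30,305,190,.07,.085)).items():
    e,q=cont(*b); cx=circ(e[:,0],e[:,1]); 
    for _ in range(5):
        r=np.hypot(e[:,0]-cx[0],e[:,1]-cx[1]); k=abs(r-cx[2])<.003; cx=circ(e[k,0],e[k,1])
    print(n,np.round(cx,4),k.mean(),'z',np.median(q[:,2]))
r=np.hypot(P[...,0]-cx[0],P[...,1]-cx[1]); s=(r>.0405)&(r<.0455)&(P[...,2]>.0665)&(P[...,2]<.08); s[:,:160]=0;s[:,310:]=0
a=np.degrees(np.arctan2(P[...,1][s]-cx[1],P[...,0][s]-cx[0])); print(s.sum(), np.histogram(a,bins=np.arange(-180,181,10)))
x2=np.angle(np.exp(2j*np.radians(a)).mean())/2; print('lug axis deg',np.degrees(x2))
well=(r<.03)&(P[...,2]>.05)&(P[...,2]<.075); print('well z',np.median(P[well][:,2]))
# hood
e,q=cont(370,0,540,150,.05,.1); mn,mx=np.percentile(q,1,0),np.percentile(q,99,0); print('hood',(mn+mx)/2,mx-mn)
e,q=cont(440,10,520,130,.078,.1); print('bar',cv2.minAreaRect(q[:,:2].astype(np.float32)*1000),np.median(q[:,2]))
cv2.imwrite('pics/w6c.png',cv2.resize(im[30:190,140:320,::-1],None,fx=4,fy=3.7,interpolation=cv2.INTER_CUBIC))
```

```text
shoulder [ 0.4779 -0.0056  0.054 ] 1.0 z 0.0630524324371329
collar [ 0.4777 -0.0056  0.0378] 0.771875 z 0.0749900498688848
369 (array([20,  0,  0,  0,  0,  0,  0,  0,  0,  0,  0,  0,  0,  0, 29, 29, 52,
       51, 17,  0,  0,  0,  0,  0,  0,  0,  0,  0,  0,  0,  0,  0, 35, 33,
       50, 53]), array([-180, -170, -160, -150, -140, -130, -120, -110, -100,  -90,  -80,
        -70,  -60,  -50,  -40,  -30,  -20,  -10,    0,   10,   20,   30,
         40,   50,   60,   70,   80,   90,  100,  110,  120,  130,  140,
        150,  160,  170,  180]))
lug axis deg -15.095487798363493
well z 0.0635808264103897
hood [ 0.66316454 -0.00390485  0.06953935] [0.09161412 0.09069197 0.03730495]
bar ((664.5888671875, -4.03129768371582), (57.91903305053711, 13.445168495178223), 86.7305679321289) 0.08666083615224238
```

View pics/w6c.png

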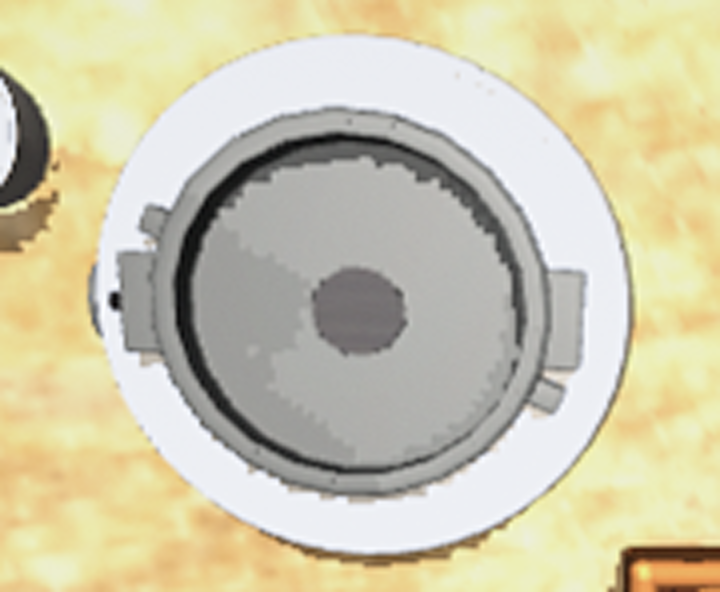

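Run:
```python
from h import *
z=np.load('pics/w6.npz'); P=z['P']; c=np.array([.4778,-.0056])
for n,(a,b) in dict(lugL=(138,300),lugR=(566,320),dot=(115,300)).items():
    p=P[int(round(b/3.7+30)),int(round(a/4+140))]; print(n,p,np.degrees(np.arctan2(p[1]-c[1],p[0]-c[0])))
r=np.hypot(P[...,0]-c[0],P[...,1]-c[1]); s=(r>.0405)&(r<.0455)&(P[...,2]>.0665)&(P[...,2]<.08); s[:,:160]=0;s[:,310:]=0
a=np.degrees(np.arctan2(P[...,1][s]-c[1],P[...,0][s]-c[0])); print(np.histogram(a[(a>-60)&(a<60)],bins=np.arange(-45,20,3))); a=(a%360); print(np.histogram(a[(a>120)&(a<240)],bins=np.arange(135,201,3)))
K=env.camera_model('wrist');
```

```text
lugL [0.43726334 0.0015239  0.07375266] 170.0326363672616
lugR [ 0.51863991 -0.01325731  0.07254437] -10.619421727651869
dot [0.42894647 0.00284983 0.0604631 ] 170.18706137334863
(array([ 0,  0,  3, 13, 13,  5,  2, 16, 16, 15, 15, 15, 15, 15, 16, 16,  0,
        0,  0,  0,  0]), array([-45, -42, -39, -36, -33, -30, -27, -24, -21, -18, -15, -12,  -9,
        -6,  -3,   0,   3,   6,   9,  12,  15,  18]))
(array([ 0,  0,  4, 15, 16,  7,  1, 17, 18, 15, 14, 15, 18, 15, 17, 17,  3,
        0,  0,  0,  0]), array([135, 138, 141, 144, 147, 150, 153, 156, 159, 162, 165, 168, 171,
       174, 177, 180, 183, 186, 189, 192, 195, 198]))
```

```bash
python3 -m pendant '[[[-0.3,0.94,0],0,0.55],[[-0.29,0.94,0],0,0.55],[[-0.29,0.94,0],0,0.55],[[0,0,0],0,0.55],[[0,0,-0.6],0,0.55],[[0,0,-0.8],0,0.55],[[0,0,-0.7],0,0.55],[[0,0,-0.2],0,0.55],[[0,0,0],0,0.55],[[0,0,0],0,0.55]]'
```

```text
time_s: 19.32
position: [0.478, -0.0055, 0.102]
tool_rot: [[-0.136, 0.001, 0.991], [-0.991, -0.0, -0.136], [0.0, -1.0, 0.001]]
ft_force: [-0.8, -0.6, -0.9]
grip_width: 0.0559
```

```bash
python3 -m pendant '[[[0,0,-0.3],0,0.55],[[0,0,-0.2],0,0.55],[[0,0,-0.1],0,0.55],[[0,0,0],0,0.55],[[0,0,0],0,0.55]]'; python3 -m pendant '[[[0,0,-0.05],0,0.55],[[0,0,0],0,0.55],[[0,0,0],0,0.55]]'
```

```text
time_s: 19.73
position: [0.4773, -0.0049, 0.0834]
tool_rot: [[-0.135, -0.0, 0.991], [-0.991, -0.0, -0.135], [0.0, -1.0, -0.0]]
ft_force: [0.4, 0.8, -1.3]
grip_width: 0.056
time_s: 19.98
position: [0.4773, -0.0048, 0.082]
tool_rot: [[-0.135, 0.0, 0.991], [-0.991, -0.0, -0.135], [0.0, -1.0, 0.0]]
ft_force: [-1.0, 0.2, -1.1]
grip_width: 0.0558
```

```bash
python3 -m pendant '[[[0,0,-0.04],0,0.55],[[0,0,0],0,0.55],[[0,0,0],0,0.55]]';  python3 -m pendant '[[[0,0,-0.04],0,0.55],[[0,0,0],0,0.55],[[0,0,0],0,0.55]]'
```

```text
time_s: 20.23
position: [0.4774, -0.0049, 0.0809]
tool_rot: [[-0.135, 0.001, 0.991], [-0.991, -0.0, -0.135], [0.0, -1.0, 0.001]]
ft_force: [-0.0, 0.4, 1.4]
grip_width: 0.0559
time_s: 20.48
position: [0.4774, -0.0048, 0.0808]
tool_rot: [[-0.135, 0.001, 0.991], [-0.991, -0.0, -0.135], [0.0, -1.0, 0.001]]
ft_force: [-5.7, 1.5, 15.6]
grip_width: 0.0558
```

```bash
python3 -m pendant '[[[0,0,0],0,0.9],[[0,0,0],0,0.9],[[0,0,0],0,0.9],[[0,0,0.3],0,0.9],[[0,0,0.9],0,0.9],[[0,0,1],0,0.9],[[0,0,1],0,0.9],[[0,0,0.3],0,0.9],[[0,0,0],0,0.9]]'; python3 -m pendant '[[[0.5,0,0],0,0.5],[[0.9,0,0],0.2,0.5],[[0.9,0,0],0.2,0.5],[[0.9,0,0],0.2,0.5],[[0.9,0,0],0.2,0.5],[[0.9,0,0],0,0.5],[[0.8,0,0],0,0.5],[[0,0,0],0,0.5],[[0,0,0],0,0.5]]'
python3 - <<'E'
from h import *
st=env.observe(); im,d,P=cloud('wrist'); cv2.imwrite('pics/w7.png',im[:,:,::-1]); np.savez('pics/w7.npz',im=im,d=d,P=P)
im,d,P=cloud('top'); cv2.imwrite('pics/t7.png',im[:,:,::-1]); np.savez('pics/t7.npz',im=im,d=d,P=P)
cv2.imwrite('pics/t7c.png',cv2.resize(im[135:285,150:350,::-1],None,fx=4,fy=4,interpolation=cv2.INTER_CUBIC))
E
```

```text
time_s: 21.23
position: [0.4782, -0.0051, 0.1871]
tool_rot: [[-0.135, 0.005, 0.991], [-0.991, -0.001, -0.135], [0.001, -1.0, 0.005]]
ft_force: [-0.1, -1.0, 0.0]
grip_width: 0.0768
time_s: 21.98
position: [0.6511, -0.0048, 0.1821]
tool_rot: [[-0.066, -0.004, 0.998], [-0.998, 0.001, -0.066], [-0.0, -1.0, -0.004]]
ft_force: [-1.1, -0.9, 0.1]
grip_width: 0.0426
```

View pics/w7.png

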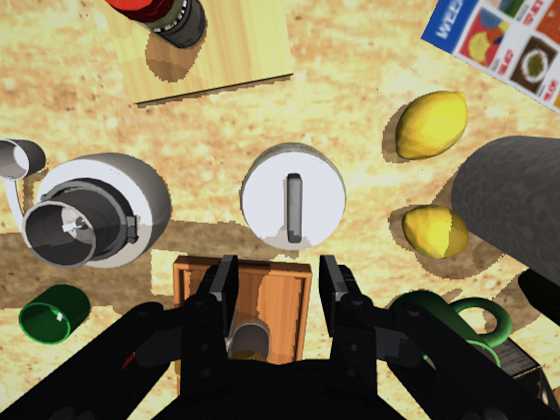

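View pics/t7c.png

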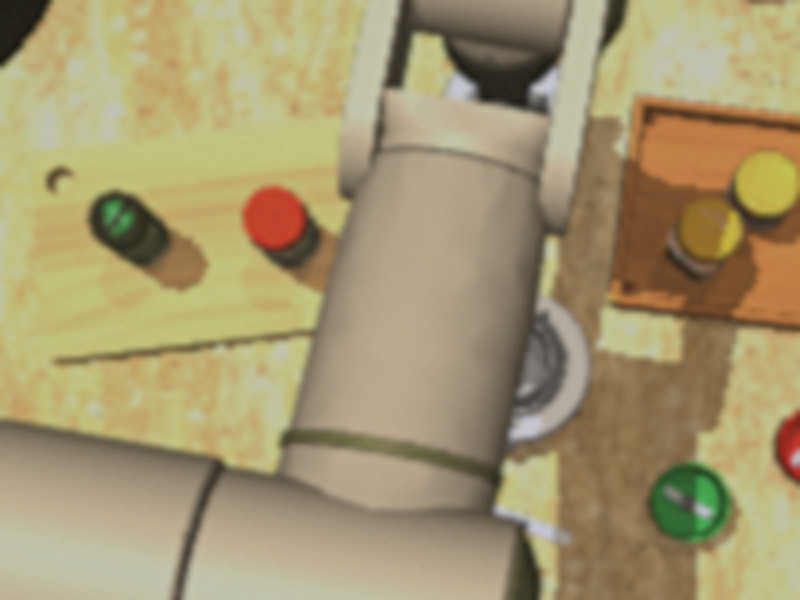

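The cup stands in the well (rim around (65,230)). The hood bar runs through (294,207), to the right of the jaw midline at 279. I'll measure bar and cup.

Run:
```python
from h import *
z=np.load('pics/w7.npz'); P=z['P']
def cont(u0,v0,u1,v1,z0,z1):
    s=np.zeros(P.shape[:2],np.uint8); s[v0:v1,u0:u1]=1; s&=((P[...,2]>z0)&(P[...,2]<z1)).astype(np.uint8)
    cs,_=cv2.findContours(s,cv2.RETR_EXTERNAL,cv2.CHAIN_APPROX_NONE); c=max(cs,key=len)[:,0]; return P[c[:,1],c[:,0]],P[s>0]
e,q=cont(270,160,320,250,.08,.1); print('bar',cv2.minAreaRect(q[:,:2].astype(np.float32)*1000),np.median(q[:,2]))
e,q=cont(235,130,350,255,.05,.1); cx=circ(e[:,0],e[:,1]);print('hood',np.round(cx,4))
e,q=cont(15,190,105,275,.102,.118); print('cup',circ(e[:,0],e[:,1]),np.median(q[:,2]))
q=P[170:240,260:280].reshape(-1,3); print('shell z near bar',np.nanpercentile(q[:,2],[5,50,95]))
```

```text
bar ((665.7412719726562, -3.578075408935547), (57.410892486572266, 11.752471923828125), 86.7197036743164) 0.0871456089519936
hood [ 0.6653 -0.0018  0.0486]
cup (np.float64(0.47887776598370024), np.float64(-0.004732041196313985), np.float64(0.028463956853849143)) 0.10667049899786754
shell z near bar [0.06035444 0.06149401 0.06268496]
```

```bash
python3 -m pendant '[[[0.47,0.04,0],0.1,0.5],[[0,0,-0.9],0,0.5],[[0,0,-1],0,0.5],[[0,0,-1],0,0.5],[[0,0,-0.85],0,0.5],[[0,0,0],0,0.5],[[0,0,0],0,0.5]]' 60;  python3 -m pendant '[[[0,0,-0.1],0,0.5],[[0,0,0],0,0.5]]'
```

```text
time_s: 22.67
position: [0.6644, -0.0036, 0.0719]
tool_rot: [[-0.057, -0.002, 0.998], [-0.998, 0.0, -0.057], [-0.0, -1.0, -0.002]]
ft_force: [0.5, 0.4, 0.4]
grip_width: 0.0426
time_s: 22.83
position: [0.6659, -0.0038, 0.0708]
tool_rot: [[-0.057, 0.003, 0.998], [-0.998, -0.001, -0.057], [0.0, -1.0, 0.003]]
ft_force: [0.3, 0.5, -1.1]
grip_width: 0.0427
```

```bash
python3 -m pendant '[[[0,0,-0.12],0,0.5],[[0,0,0],0,0.1],[[0,0,0],0,0.1],[[0,0,0],0,0.1],[[0,0,0],0,0.1],[[0,0,0],0,0.1],[[0,0,0],0,0.1],[[0,0,0],0,0.1]]' 60
```

```text
time_s: 23.5
position: [0.6653, -0.0037, 0.0657]
tool_rot: [[-0.057, 0.0, 0.998], [-0.998, -0.0, -0.057], [0.0, -1.0, 0.0]]
ft_force: [-1.9, -0.0, 4.6]
grip_width: 0.0105
```

```bash
python3 -m pendant '[[[0,0,0.4],0,0.1],[[0,0,0.9],0,0.1],[[0,0,1],0,0.1],[[0,0,1],0,0.1],[[0,0,1],0,0.1],[[0,0,0.4],0,0.1],[[0,0,0],0,0.1]]'; python3 -m pendant '[[[-0.5,0,0],-0.5,0.1],[[-0.9,0,0],-0.8,0.1],[[-0.9,0,0],-0.8,0.1],[[-0.9,0,0],-0.8,0.1],[[-0.9,0,0],-0.8,0.1],[[-0.9,0,0],-0.8,0.1],[[-0.9,-0.06,0],-0.8,0.1],[[-0.3,0,0],0,0.1],[[0,0,0],0,0.1],[[0,0,0],0,0.1]]'
python3 - <<'E'
from h import *
im,d,P=cloud('wrist'); cv2.imwrite('pics/w8.png',im[:,:,::-1])
im,d=env.get_image('scene'); cv2.imwrite('pics/s8.png',cv2.resize(im[80:260,180:400,::-1],None,fx=3.3,fy=3.3,interpolation=cv2.INTER_CUBIC))
E
```

```text
time_s: 24.08
position: [0.6664, -0.0038, 0.2107]
tool_rot: [[-0.057, 0.007, 0.998], [-0.998, -0.001, -0.057], [0.001, -1.0, 0.007]]
ft_force: [0.6, -0.2, -1.4]
grip_width: 0.0106
time_s: 24.92
position: [0.4796, -0.0056, 0.2062]
tool_rot: [[-0.496, 0.0, 0.868], [-0.868, 0.0, -0.496], [-0.0, -1.0, 0.0]]
ft_force: [0.6, 0.4, -1.4]
grip_width: 0.0109
```

View pics/w8.png

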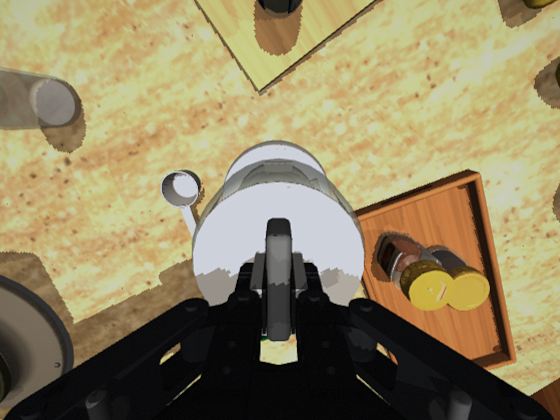

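View pics/s8.png

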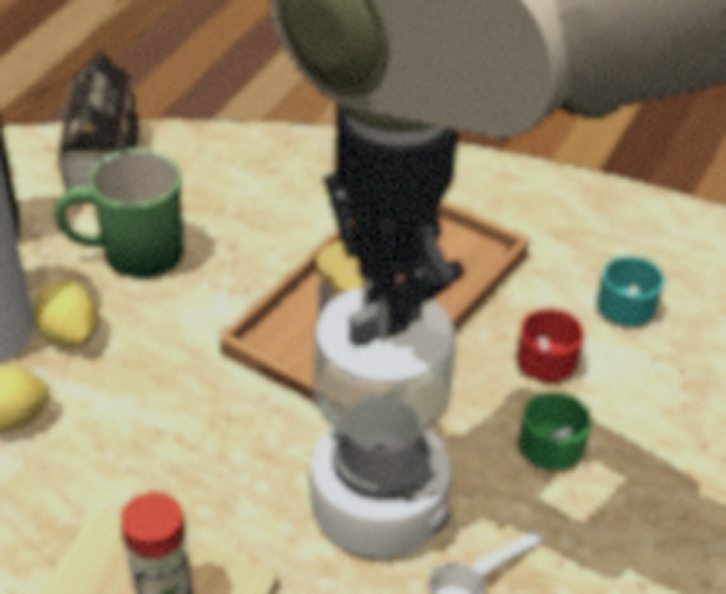

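The hood hangs level above the cup, roughly concentric with the grinder. I'll lower it carefully.

```bash
python3 -m pendant '[[[-0.05,0,-0.4],0,0.1],[[0,0,-0.7],0,0.1],[[0,0,-0.6],0,0.1],[[0,0,-0.4],0,0.1],[[0,0,0],0,0.1],[[0,0,0],0,0.1]]'; python3 -m pendant '[[[0,0,-0.2],0,0.1],[[0,0,-0.1],0,0.1],[[0,0,0],0,0.1],[[0,0,0],0,0.1]]'
```

```text
time_s: 25.52
position: [0.4784, -0.0055, 0.1431]
tool_rot: [[-0.496, -0.001, 0.868], [-0.868, 0.0, -0.496], [0.0, -1.0, -0.001]]
ft_force: [-0.2, 0.4, -0.6]
grip_width: 0.0102
time_s: 25.85
position: [0.478, -0.0055, 0.1346]
tool_rot: [[-0.497, 0.0, 0.868], [-0.868, -0.0, -0.497], [-0.0, -1.0, 0.0]]
ft_force: [-0.5, -0.3, -1.5]
grip_width: 0.0109
```

```bash
python3 -m pendant '[[[0,0,-0.1],0,0.1],[[0,0,-0.05],0,0.1],[[0,0,0],0,0.1],[[0,0,0],0,0.1]]'; python3 -m pendant '[[[0,0,-0.05],0,0.1],[[0,0,-0.04],0,0.1],[[0,0,0],0,0.1],[[0,0,0],0,0.1]]'
```

```text
time_s: 26.18
position: [0.4778, -0.0055, 0.1299]
tool_rot: [[-0.497, -0.0, 0.868], [-0.868, 0.0, -0.497], [0.0, -1.0, -0.0]]
ft_force: [0.6, -0.0, -1.9]
grip_width: 0.0108
time_s: 26.52
position: [0.4778, -0.0055, 0.1272]
tool_rot: [[-0.497, -0.0, 0.868], [-0.868, 0.0, -0.497], [0.0, -1.0, -0.0]]
ft_force: [-0.4, 0.3, -1.2]
grip_width: 0.0108
```

```bash
python3 -m pendant '[[[0,0,-0.05],0,0.1],[[0,0,0],0,0.1],[[0,0,0],0,0.1]]'; python3 -m pendant '[[[0,0,-0.04],0,0.1],[[0,0,0],0,0.1],[[0,0,0],0,0.1]]'
```

```text
time_s: 26.77
position: [0.4779, -0.0055, 0.1257]
tool_rot: [[-0.497, 0.0, 0.868], [-0.868, -0.0, -0.497], [-0.0, -1.0, 0.0]]
ft_force: [-0.5, 0.4, -1.7]
grip_width: 0.0107
time_s: 27.02
position: [0.4779, -0.0054, 0.1256]
tool_rot: [[-0.497, 0.001, 0.868], [-0.868, -0.0, -0.497], [-0.0, -1.0, 0.001]]
ft_force: [-3.6, 1.6, 12.0]
grip_width: 0.0106
```

```bash
python3 -m pendant '[[[0,0,0.03],-0.3,0.1],[[0,0,0],-0.8,0.1],[[0,0,0],-0.8,0.1],[[0,0,0],-0.8,0.1],[[0,0,0],-0.8,0.1],[[0,0,0],-0.8,0.1],[[0,0,0],-0.8,0.1],[[0,0,0],-0.8,0.1],[[0,0,0],-0.8,0.1],[[0,0,0],0,0.1]]'
python3 - <<'E'
from h import *
print(env.observe()['wrist_torque'])
E
python3 -m pendant '[[[0,0,0],-0.8,0.1],[[0,0,0],-0.8,0.1],[[0,0,0],-0.8,0.1],[[0,0,0],-0.8,0.1],[[0,0,0],-0.8,0.1],[[0,0,0],-0.8,0.1],[[0,0,0],-0.6,0.1],[[0,0,0],0,0.1],[[0,0,0],0,0.1]]'
python3 - <<'E'
from h import *
print(env.observe()['wrist_torque'])
E
```

```text
time_s: 27.85
position: [0.4781, -0.0056, 0.1256]
tool_rot: [[-0.894, 0.001, 0.448], [-0.448, -0.0, -0.894], [-0.0, -1.0, 0.001]]
ft_force: [-0.6, 0.0, 1.5]
grip_width: 0.0104
[-0.20275069 -0.01553512 -0.06220692]
time_s: 28.6
position: [0.478, -0.0055, 0.1256]
tool_rot: [[-1.0, 0.001, -0.002], [0.002, -0.0, -1.0], [-0.001, -1.0, 0.0]]
ft_force: [0.5, -1.2, 3.5]
grip_width: 0.0109
[-0.26333535  0.0740635  -0.06520541]
```

```bash
python3 -m pendant '[[[0,0,0],-0.7,0.1],[[0,0,0],-0.7,0.1],[[0,0,0],-0.6,0.1],[[0,0,0],0,0.1],[[0,0,0],0,0.1]]'
python3 - <<'E'
from h import *
print(env.observe()['wrist_torque'])
im,d,P=cloud('wrist'); cv2.imwrite('pics/w9.png',im[:,:,::-1])
E
```

```text
time_s: 29.02
position: [0.478, -0.0055, 0.1256]
tool_rot: [[-0.985, 0.001, -0.175], [0.175, -0.0, -0.985], [-0.001, -1.0, 0.0]]
ft_force: [0.2, -0.1, 3.1]
grip_width: 0.0107
[-0.23506554  0.04878961 -0.14480404]
```

View pics/w9.png

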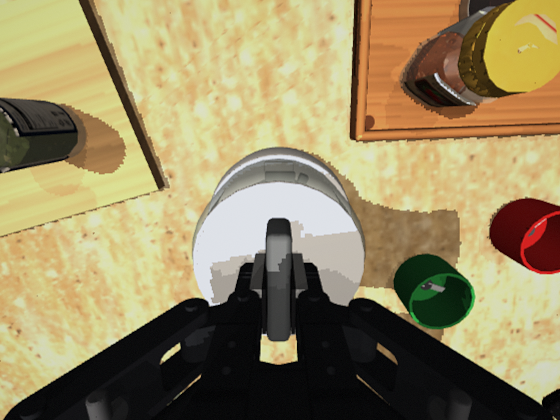

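```bash
python3 -m pendant '[[[0,0,0],0,0.5],[[0,0,0],0,0.5],[[0,0,0],0,0.5],[[0,0,0.3],0,0.5],[[0,0,0.9],0,0.5],[[0,0,0.9],0,0.5],[[0,0,0.7],0,0.75],[[0.2,0.5,0],0,0.75],[[0.33,0.9,0],0.2,0.75],[[0.33,0.9,0],0.28,0.75],[[0.33,0.9,0],0,0.75],[[0.33,0.9,0],0,0.75]]'; python3 -m pendant '[[[0.33,0.9,0],0,0.75],[[0.33,0.9,0],0,0.75],[[0.33,0.9,0],0,0.75],[[0.33,0.9,0],0,0.75],[[0.33,0.9,0],0,0.75],[[0.15,0.55,0],0,0.75],[[0,0,-0.5],0,0.75],[[0,0,0],0,0.75],[[0,0,0],0,0.75]]'
python3 - <<'E'
from h import *
st=env.observe(); print(st['q'])
im,d,P=cloud('wrist'); cv2.imwrite('pics/w10.png',im[:,:,::-1]); np.savez('pics/w10.npz',im=im,d=d,P=P)
im,d,P=cloud('top'); np.savez('pics/t10.npz',im=im,d=d,P=P)
cv2.imwrite('pics/t10c.png',cv2.resize(im[135:275,230:410,::-1],None,fx=4.2,fy=4.2,interpolation=cv2.INTER_CUBIC))
E
```

```text
time_s: 30.07
position: [0.5236, 0.1189, 0.2101]
tool_rot: [[-0.991, 0.0, -0.137], [0.137, 0.0, -0.991], [-0.0, -1.0, -0.0]]
ft_force: [0.2, -0.9, -0.2]
grip_width: 0.0636
time_s: 30.82
position: [0.577, 0.2689, 0.1942]
tool_rot: [[-0.991, -0.002, -0.137], [0.137, -0.001, -0.991], [0.002, -1.0, 0.001]]
ft_force: [0.1, -0.2, -0.0]
grip_width: 0.064
[ 1.43518748e+01  3.21267999e+01  6.28786748e+01 -5.35357515e-03
  8.51007125e+01  1.12207799e+02]
```

View pics/w10.png

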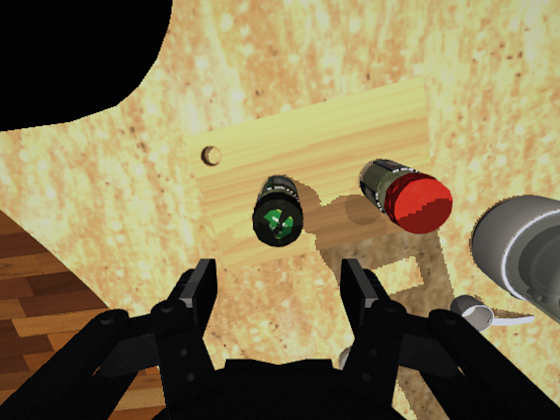

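View pics/t10c.png

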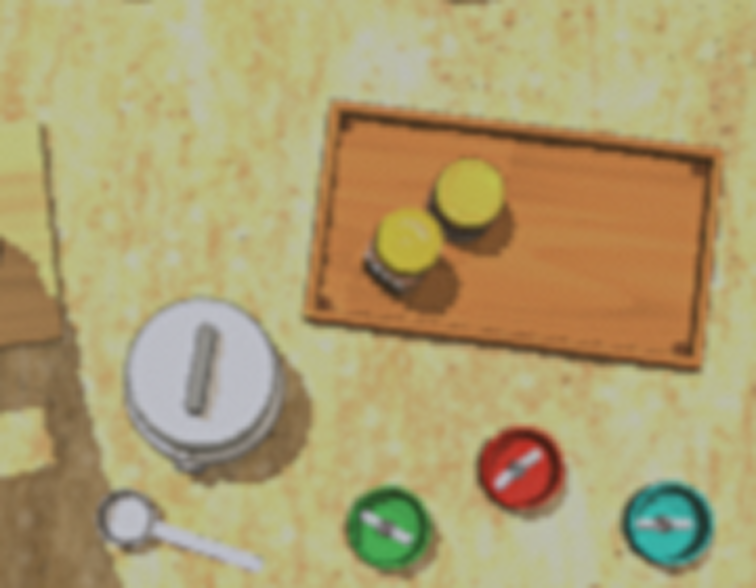

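The hood sits on the grinder with its bar running (207,325)→(195,412), towards the button at (188,465). The slim jar at (278,222) is centred.

```bash
python3 - <<'E'
from h import *
z=np.load('pics/t10.npz'); P=z['P']
r=np.hypot(P[...,0]-.477,P[...,1]+.006)
q=P[(r<.045)&(P[...,2]>.138)]; R=cv2.minAreaRect(q[:,:2].astype(np.float32)*1000); print('bar',R,len(q),np.median(q[:,2]))
C=np.cov(q[:,:2].T); w,v=np.linalg.eigh(C); print(np.degrees(np.arctan2(v[1,1],v[0,1])))
q=P[(r<.06)&(P[...,2]>.105)&(P[...,2]<.13)]; print('shell',np.median(q[:,2]),(q.min(0)+q.max(0))/2)
E
python3 -m pendant '[[[0.02,0.03,-0.9],0,0.75],[[0,0,-0.95],0,0.75],[[0,0,-0.95],0,0.75],[[0,0,-0.75],0,0.75],[[0,0,0],0,0.75],[[0,0,0],0,0.75]]' 30; python3 -m pendant '[[[0,0,0],0,0.35],[[0,0,0],0,0.35],[[0,0,0],0,0.35],[[0,0,0],0,0.35],[[0,0,0],0,0.35],[[0,0,0],0,0.35]]' 30
```

```text
bar ((476.6204833984375, -6.43671989440918), (11.749422073364258, 56.1884880065918), 79.8198471069336) 93 0.14902264350154712
169.24900090748795
shell 0.1227862395558225 [ 0.4757823  -0.00580795  0.11769594]
time_s: 31.42
position: [0.5782, 0.2695, 0.0885]
tool_rot: [[-0.99, -0.001, -0.138], [0.138, -0.0, -0.99], [0.001, -1.0, 0.0]]
ft_force: [0.1, 0.4, -0.0]
grip_width: 0.0638
time_s: 31.92
position: [0.5791, 0.27, 0.0903]
tool_rot: [[-0.991, 0.004, -0.137], [0.137, 0.001, -0.991], [-0.004, -1.0, -0.001]]
ft_force: [0.1, -1.3, 7.6]
grip_width: 0.0395
```

```bash
python3 -m pendant '[[[0,0,0.4],0,0.35],[[0,0,0.9],0,0.35],[[0,0,1],0,0.35],[[0,0,1],0,0.35],[[0,0,1],0,0.35],[[0,0,0.3],0,0.35],[[-0.04,-0.5,0],0,0.35],[[-0.04,-0.95,0],0,0.35],[[-0.04,-0.95,0],0,0.35],[[-0.04,-0.95,0],0,0.35],[[-0.04,-0.95,0],0,0.35],[[-0.04,-0.95,0],0,0.35]]'; python3 -m pendant '[[[-0.04,-0.95,0],0,0.35],[[-0.04,-0.95,0],0,0.35],[[-0.04,-0.95,0],0,0.35],[[-0.04,-0.95,0],0,0.35],[[-0.04,-0.95,0],0,0.35],[[-0.04,-0.95,0],0,0.35],[[-0.04,-0.95,0],0,0.35],[[-0.04,-0.95,0],0,0.35],[[-0.04,-0.95,0],0,0.35],[[-0.04,-0.95,0],0,0.35],[[-0.04,-0.95,0],0,0.35],[[-0.04,-0.75,0],0,0.35]]' ; python3 -m pendant '[[[0,0,0],0,0.35],[[0,0,0],0,0.35]]'
```

```text
time_s: 32.92
position: [0.5698, 0.1105, 0.2244]
tool_rot: [[-0.991, -0.003, -0.137], [0.137, -0.0, -0.991], [0.003, -1.0, 0.0]]
ft_force: [0.8, -0.0, -1.1]
grip_width: 0.0399
time_s: 33.92
position: [0.5551, -0.2259, 0.2243]
tool_rot: [[-0.99, -0.002, -0.138], [0.138, 0.001, -0.99], [0.002, -1.0, -0.001]]
ft_force: [0.3, 0.0, -0.5]
grip_width: 0.0396
time_s: 34.08
position: [0.5553, -0.2246, 0.2243]
tool_rot: [[-0.99, -0.002, -0.139], [0.139, 0.002, -0.99], [0.002, -1.0, -0.001]]
ft_force: [-0.2, -0.1, -1.6]
grip_width: 0.0392
```

```bash
python3 -m pendant '[[[0.06,0.03,-0.5],0,0.35],[[0,0,-0.95],0,0.35],[[0,0,-0.95],0,0.35],[[0,0,-0.95],0,0.35],[[0,0,-0.8],0,0.35],[[0,0,-0.3],0,0.35],[[0,0,0],0,0.35],[[0,0,0],0,0.35]]'; python3 -m pendant '[[[0,0,-0.1],0,0.35],[[0,0,0],0,0.35],[[0,0,0],0,0.35]]'
```

```text
time_s: 34.75
position: [0.5584, -0.2224, 0.0931]
tool_rot: [[-0.991, 0.0, -0.137], [0.137, -0.0, -0.991], [-0.0, -1.0, 0.0]]
ft_force: [-0.0, 0.4, -1.0]
grip_width: 0.0397
time_s: 35.0
position: [0.5585, -0.2228, 0.0904]
tool_rot: [[-0.991, 0.001, -0.137], [0.137, -0.001, -0.991], [-0.002, -1.0, 0.001]]
ft_force: [-0.1, -0.0, -0.9]
grip_width: 0.0396
```

```bash
python3 -m pendant '[[[-0.03,-0.02,-0.2],0,0.35],[[0,0,-0.08],0,0.35],[[0,0,0],0,0.35],[[0,0,0],0,0.35]]'; python3 -m pendant '[[[0,0,-0.05],0,0.35],[[0,0,0],0,0.35],[[0,0,0],0,0.35]]'
```

```text
time_s: 35.33
position: [0.5573, -0.2233, 0.0809]
tool_rot: [[-0.991, -0.0, -0.137], [0.137, 0.0, -0.991], [0.0, -1.0, -0.0]]
ft_force: [0.2, 0.4, -1.3]
grip_width: 0.0395
time_s: 35.58
position: [0.5576, -0.2234, 0.0804]
tool_rot: [[-0.991, 0.001, -0.137], [0.137, -0.001, -0.991], [-0.001, -1.0, 0.001]]
ft_force: [-0.9, 0.0, 5.0]
grip_width: 0.0398
```

```bash
python3 -m pendant '[[[0,0,0],0,0.75],[[0,0,0],0,0.75],[[0,0,0],0,0.75],[[0,0,0.3],0,0.75],[[0,0,1],0,0.75],[[0,0,1],0,0.75],[[0,0,1],0,0.75],[[0,0,0.7],0,0.75],[[0.05,0.7,0],0,0.8],[[0.05,1,0],0,0.8],[[0.05,1,0],0,0.8],[[0.05,1,0],0,0.8]]'; python3 -m pendant '[[[0.05,1,0],0,0.8],[[0.05,1,0],0,0.8],[[0.05,1,0],0,0.8],[[0.05,1,0],0,0.8],[[0.05,1,0],0,0.8],[[0.05,1,0],0,0.8],[[0.05,1,0],0,0.8],[[0.05,1,0],0,0.8],[[0.05,0.95,0],0,0.8],[[0,0,-0.6],0,0.8],[[0,0,0],0,0.8],[[0,0,0],0,0.8]]'
python3 - <<'E'
from h import *
im,d,P=cloud('wrist'); cv2.imwrite('pics/w11.png',im[:,:,::-1])
im,d,P=cloud('top'); np.savez('pics/t11.npz',im=im,d=d,P=P)
s=np.zeros(d.shape,bool)
for n,b in dict(flip=(315,180,337,204,.09,.12),jam=(333,172,352,192,.065,.085),slim=(345,186,364,208,.1,.13)).items():
    s[:]=0; s[b[1]:b[3],b[0]:b[2]]=1; q=P[s&(P[...,2]>b[4])&(P[...,2]<b[5])]; print(n,(np.percentile(q,2,0)+np.percentile(q,98,0))/2)
E
```

```text
time_s: 36.58
position: [0.5632, -0.1112, 0.2003]
tool_rot: [[-0.99, 0.001, -0.138], [0.138, -0.0, -0.99], [-0.001, -1.0, 0.0]]
ft_force: [-0.3, -0.8, 0.5]
grip_width: 0.0685
time_s: 37.58
position: [0.5764, 0.1561, 0.1815]
tool_rot: [[-0.991, -0.002, -0.137], [0.137, -0.0, -0.991], [0.002, -1.0, 0.001]]
ft_force: [0.1, 0.3, 1.1]
grip_width: 0.0687
flip [ 0.5636365  -0.14461388  0.10326614]
jam [ 0.60239321 -0.19080127  0.07553663]
slim [ 0.55212534 -0.22350624  0.11022402]
```

View pics/w11.png

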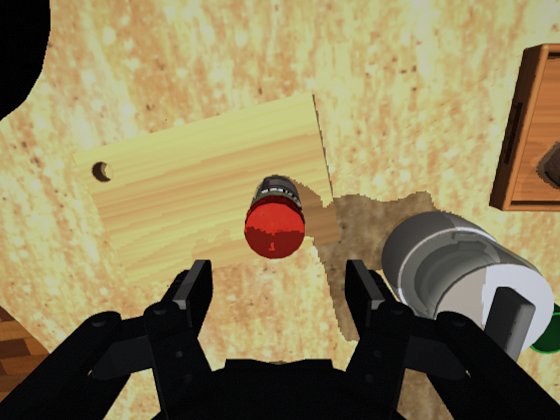

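Slim is back within about 1 mm of its start, and flip and jam haven't moved. Wide's cap at (274,227) is centred.

```bash
python3 -m pendant '[[[0.03,0.03,-0.9],0,0.8],[[0,0,-0.95],0,0.8],[[0,0,-0.95],0,0.8],[[0,0,-0.45],0,0.8],[[0,0,0],0,0.8],[[0,0,0],0,0.8]]' 30; python3 -m pendant '[[[0,0,0],0,0.4],[[0,0,0],0,0.4],[[0,0,0],0,0.4],[[0,0,0],0,0.4],[[0,0,0],0,0.4],[[0,0,0],0,0.4]]' 30
```

```text
time_s: 38.18
position: [0.5782, 0.1565, 0.0848]
tool_rot: [[-0.99, 0.0, -0.138], [0.138, 0.0, -0.99], [-0.0, -1.0, -0.0]]
ft_force: [-0.0, -0.1, 0.2]
grip_width: 0.0684
time_s: 38.68
position: [0.5787, 0.1571, 0.0859]
tool_rot: [[-0.991, 0.004, -0.137], [0.137, 0.0, -0.991], [-0.004, -1.0, -0.001]]
ft_force: [-0.1, -0.7, 7.0]
grip_width: 0.044
```

```bash
python3 -m pendant '[[[0,0,0.4],0,0.4],[[0,0,0.9],0,0.4],[[0,0,1],0,0.4],[[0,0,1],0,0.4],[[0,0,0.8],0,0.4],[[0,0,0.3],0,0.4],[[-0.06,-0.5,0],0,0.4],[[-0.06,-0.9,0],0,0.4],[[-0.06,-0.9,0],0,0.4],[[-0.06,-0.9,0],0,0.4],[[-0.06,-0.9,0],0,0.4],[[-0.06,-0.9,0],0,0.4]]'; python3 -m pendant '[[[-0.06,-0.9,0],0,0.4],[[-0.06,-0.9,0],0,0.4],[[-0.06,-0.9,0],0,0.4],[[-0.06,-0.9,0],0,0.4],[[-0.06,-0.9,0],0,0.4],[[-0.06,-0.9,0],0,0.4],[[-0.06,-0.9,0],0,0.4],[[-0.06,-0.9,0],0,0.4],[[-0.06,-0.9,0],0,0.4],[[-0.06,-0.9,0],0,0.4],[[-0.06,-0.9,0],0,0.4],[[-0.06,-0.5,0],0,0.4]]' ; python3 -m pendant '[[[0,0,0],0,0.4],[[0,0,0],0,0.4]]'
```

```text
time_s: 39.68
position: [0.5663, 0.006, 0.2153]
tool_rot: [[-0.991, -0.001, -0.137], [0.137, 0.0, -0.991], [0.001, -1.0, -0.0]]
ft_force: [1.2, -0.2, -0.3]
grip_width: 0.0439
time_s: 40.68
position: [0.5446, -0.3073, 0.2149]
tool_rot: [[-0.99, -0.001, -0.139], [0.139, 0.0, -0.99], [0.001, -1.0, -0.0]]
ft_force: [-1.1, 0.2, -0.8]
grip_width: 0.0438
time_s: 40.85
position: [0.545, -0.3048, 0.2153]
tool_rot: [[-0.99, -0.001, -0.138], [0.138, 0.001, -0.99], [0.001, -1.0, -0.001]]
ft_force: [-0.4, 0.0, 0.2]
grip_width: 0.0441
```

```bash
python3 -m pendant '[[[0.02,0,-0.5],0,0.4],[[0,0,-0.95],0,0.4],[[0,0,-0.95],0,0.4],[[0,0,-0.95],0,0.4],[[0,0,-0.8],0,0.4],[[0,0,-0.2],0,0.4],[[0,0,0],0,0.4],[[0,0,0],0,0.4]]'; python3 -m pendant '[[[0,0,-0.15],0,0.4],[[0,0,0],0,0.4],[[0,0,0],0,0.4]]'
```

```text
time_s: 41.52
position: [0.5466, -0.3044, 0.0868]
tool_rot: [[-0.991, 0.001, -0.136], [0.136, -0.001, -0.991], [-0.001, -1.0, 0.001]]
ft_force: [0.6, 0.4, -1.6]
grip_width: 0.044
time_s: 41.77
position: [0.5462, -0.3049, 0.0819]
tool_rot: [[-0.991, 0.001, -0.137], [0.137, -0.001, -0.991], [-0.001, -1.0, 0.001]]
ft_force: [0.3, -0.8, -0.6]
grip_width: 0.0442
```

```bash
python3 -m pendant '[[[0,0,-0.1],0,0.4],[[0,0,-0.05],0,0.4],[[0,0,0],0,0.4],[[0,0,0],0,0.4]]'; python3 -m pendant '[[[0,0,-0.05],0,0.4],[[0,0,0],0,0.4],[[0,0,0],0,0.4]]'
```

```text
time_s: 42.1
position: [0.5459, -0.3049, 0.0764]
tool_rot: [[-0.991, -0.0, -0.137], [0.137, 0.0, -0.991], [0.0, -1.0, -0.0]]
ft_force: [0.3, -0.1, -1.0]
grip_width: 0.0439
time_s: 42.35
position: [0.5462, -0.305, 0.0759]
tool_rot: [[-0.991, 0.001, -0.137], [0.137, -0.001, -0.991], [-0.001, -1.0, 0.001]]
ft_force: [-0.5, 1.3, 5.7]
grip_width: 0.044
```

Contact with the tray floor. I'll release, raise, and move clear so the cameras can see.

```bash
python3 -m pendant '[[[0,0,0],0,0.8],[[0,0,0],0,0.8],[[0,0,0],0,0.8],[[0,0,0.3],0,0.8],[[0,0,1],0,0.8],[[0,0,1],0,0.8],[[0,0,1],0,0.8],[[0,0,1],0,0.8],[[-0.7,-0.7,0],0,0.8],[[-0.9,-0.9,0],0,0.8],[[-0.9,-0.9,0],0,0.8],[[-0.9,-0.9,0],0,0.8]]'; python3 -m pendant '[[[-0.9,-0.7,0],0,0.8],[[-0.9,-0.6,0],0,0.8],[[-0.9,-0.3,0],0,0.8],[[-0.5,0,0],0,0.8],[[0,0,0],0,0.8],[[0,0,0],0,0.8]]'
python3 - <<'E'
from h import *
im,d,P=cloud('top'); np.savez('pics/t12.npz',im=im,d=d,P=P); z0=dict(im=0)
cv2.imwrite('pics/t12.png',im[:,:,::-1])
_,_,P0=cloud('top',np.load('pics/top0.npy'),np.load('pics/top0_d.npy'))
for n,b in dict(flip=(315,180,337,204,.09,.12),jam=(333,172,352,192,.065,.085),slim=(345,186,364,208,.1,.13),wide=(374,190,395,210,.1,.13)).items():
    o=[]
    for Q in (P0,P):
        s=np.zeros(d.shape,bool); s[b[1]:b[3],b[0]:b[2]]=1; q=Q[s&(Q[...,2]>b[4])&(Q[...,2]<b[5])]; o.append((np.percentile(q,2,0)+np.percentile(q,98,0))/2)
    print(n,np.round(o[0],4),np.round((o[1]-o[0])*1000,1),'mm')
r=np.hypot(P[...,0]-.477,P[...,1]+.006)
q=P[(r<.045)&(P[...,2]>.138)]; print('bar',cv2.minAreaRect(q[:,:2].astype(np.float32)*1000),np.median(q[:,2]))
q=P[(r<.06)&(P[...,2]>.105)&(P[...,2]<.13)]; print('shell',np.median(q[:,2]),(q.min(0)+q.max(0))/2)
im,d=env.get_image('scene'); cv2.imwrite('pics/s12.png',cv2.resize(im[110:300,180:400,::-1],None,fx=3.1,fy=3.1,interpolation=cv2.INTER_CUBIC))
E
```

```text
time_s: 43.35
position: [0.4428, -0.4076, 0.2049]
tool_rot: [[-0.991, 0.0, -0.136], [0.136, -0.001, -0.991], [-0.001, -1.0, 0.001]]
ft_force: [0.7, -0.9, 0.5]
grip_width: 0.0681
time_s: 43.85
position: [0.3477, -0.4551, 0.2047]
tool_rot: [[-0.99, 0.001, -0.138], [0.138, -0.001, -0.99], [-0.001, -1.0, 0.0]]
ft_force: [-0.4, -0.1, -0.1]
grip_width: 0.068
flip [ 0.5637 -0.1444  0.1041] [-0.2 -0.2 -1.2] mm
jam [ 0.6025 -0.1912  0.0756] [-0.4  0.2 -0. ] mm
slim [ 0.5526 -0.2243  0.1094] [-0.4  0.7  0.4] mm
wide [ 0.5423 -0.3034  0.1119] [-2.   0.9 -0.4] mm
bar ((476.3629455566406, -6.25813102722168), (11.525146484375, 56.418060302734375), 80.00559997558594) 0.14909106877056344
shell 0.12310817010562947 [ 0.47595343 -0.0056968   0.11764618]
```

View pics/s12.png

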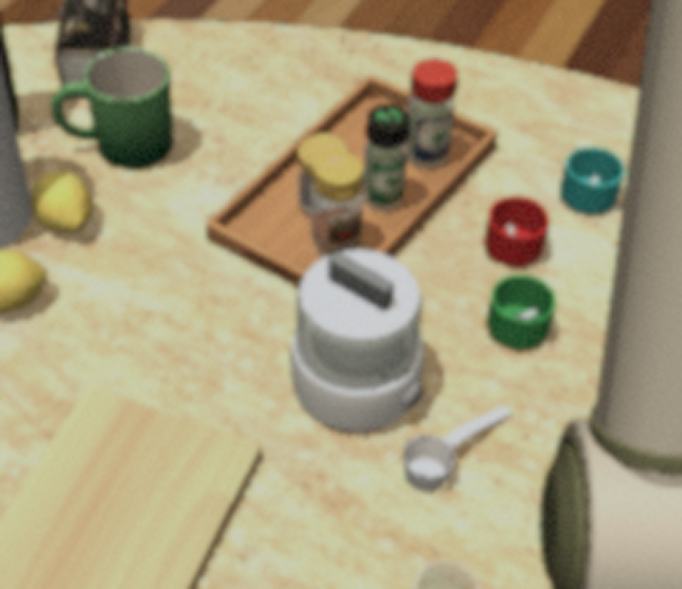

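View pics/t12.png

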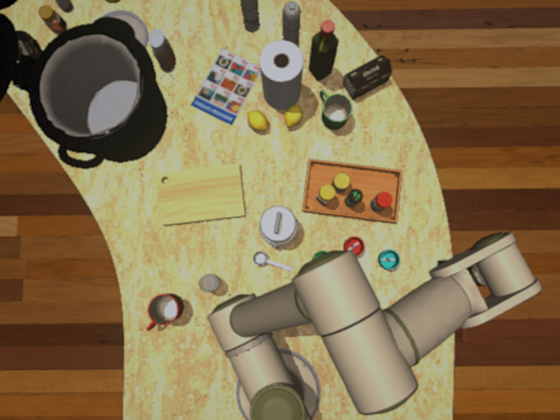

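All four jars stand upright in the tray (scene crop 335–435, 60–250). The hood sits on the grinder with its bar (330,260)→(390,295) pointing to the button at (410,390), and the arm touches nothing. I'm handing the job in.

Run:
```python
from rig import env
print(env.close_job())
```

```text
the job is handed in; nothing more can be done
None
```

The grinder is ready. I stood the wide and slim jars on the chopping board and seated the steel cup in the well. The hood then went over the cup and was twisted clockwise about 80° to line up with the button, and both jars went back in the tray. The job was handed in at about 44 s of the 147 s allowed.

Last checks:
- **Jars:** wide is about 2 mm from where it started. Slim, flip and jam are within about 1 mm horizontally, and all four look upright.
- **Cup:** its rim measured within about 1.5 mm of the grinder's axis before the hood went on. It can't be checked directly under the hood.
- **Hood:** it is down, with the top of the bar at 149 mm, as expected on the shoulder. The bar lies at −10.0° against −10.2° for the grinder's axis.
- **Hand-in:** the robot was touching nothing, and nothing was knocked over.

The top and wrist cameras disagreed by about 3 mm in x. I used the wrist camera's values, which agreed between two tool orientations to about 1 mm. No check failed.

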